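# Repack specimen jars from a tight-lidded tin into a hinged case

### The job

Swing both clamps fully over the foot of the tin so it is held down on its board, then draw the deep tight lid up off it without lifting the tin, and set the lid down on the table clear of the tin and the case. Pack all the white specimen jars, those in the tin and the one on the table, into the wooden case, one to a compartment, and shut the case so the two halves meet edge to edge all round; swing both clamps back clear of the empty tin's foot so it can be taken away. Leave the other things on the table alone.

Things in the scene. Friction and masses are not known exactly. Their poses are not given: they have to be found in the camera images.
- board: plywood opening board fixed to the table, 125 (x) x 325 (y) x 18 mm. Origin: centre of its underside; z up, y along its length. Low strips on it (at most 8 mm) keep the tin's foot from sliding
- clamp_a (a joint): swing clamp at the board's +y end: steel bar (long end 46 mm, short end 18 mm from its spindle) under a black wing knob; spindle at board (0, +142) mm. 0 = long end along board +x, tin free; 1.57 = long end square over the tin's foot plate, tin held; stop at 1.6. Grows turning clockwise seen from above. Light friction (0.06 N m), stays where left
- wing_a (a point): centre of the wing knob of clamp_a: an upright blade 40 mm long (along the bar), 12 mm thick, 26 mm high; this point is 93 mm above the table, 13 mm below the knob's top. Its x axis runs along the bar to the long end
- clamp_b (a joint): the same swing clamp on the board's -y end, spindle at board (0, -142) mm; 0 = tin free, long end along board +x; 1.57 = tin held; grows as the knob turns counter-clockwise seen from above
- wing_b (a point): centre of the wing knob of clamp_b, as wing_a
- tin: base of a long tin, loose on the board, 0.3 kg: foot plate 72 (x) x 220 (y) x 8 mm, on it a bare-metal open tray 56 x 164 mm outside, 50 x 158 inside, rim 50 mm above the foot's underside. Jars stand in a row along y on its floor, 8 mm above the underside. Two sprung felt strips in its ends grip the lid. Origin: centre of the foot's underside, 18 mm above the table; axes as the board's
- lid: deep grey telescoping lid, 65 (x) x 173 (y) x 81 mm, walls 3 mm, 0.2 kg. Origin: centre of its open mouth; z to its closed top. When on, its mouth is 8 mm above the tin's origin; it overlaps the tray by 42 mm and is tight: 8 to 16 N draws it, and an unheld tin comes up with it. The jars' tops are 80 mm above the tin's origin: the mouth must rise past that before it goes sideways
- jar1: square white plastic specimen jar, body 42 x 42 x 60 mm with a round black cap 36 mm across and 12 mm high (72 mm in all, about 0.1 kg). Origin: the jar's centre, 36 mm above its underside; z points to the cap, x and y are square to its flat sides. Stands in the tin under the lid, if present
- jar2: square white plastic specimen jar, body 42 x 42 x 60 mm with a round black cap 36 mm across and 12 mm high (72 mm in all, about 0.1 kg). Origin: the jar's centre, 36 mm above its underside; z points to the cap, x and y are square to its flat sides. Stands in the tin under the lid, if present
- jar3: square white plastic specimen jar, body 42 x 42 x 60 mm with a round black cap 36 mm across and 12 mm high (72 mm in all, about 0.1 kg). Origin: the jar's centre, 36 mm above its underside; z points to the cap, x and y are square to its flat sides. Stands in the tin under the lid, if present
- jar4: square white plastic specimen jar, body 42 x 42 x 60 mm with a round black cap 36 mm across and 12 mm high (72 mm in all, about 0.1 kg). Origin: the jar's centre, 36 mm above its underside; z points to the cap, x and y are square to its flat sides. Stands on the table, outside the tin
- case: lower half of a hinged wooden case, fixed to the table: 96 (x) x 232 (y) x 36 mm outside, walls and floor 6 mm, lined, with four compartments in a row along y, each 84 (x) x 52 (y) mm, between 4 mm partitions that end 22 mm above the table. Origin: centre of its underside; z up
- cell1 (a point): centre of the floor of compartment 1 of the case, 6 mm above the table (1 is at the case's -y end, 4 at its +y end, 56 mm apart)
- cell2 (a point): centre of the floor of compartment 2 of the case, 6 mm above the table (1 is at the case's -y end, 4 at its +y end, 56 mm apart)
- cell3 (a point): centre of the floor of compartment 3 of the case, 6 mm above the table (1 is at the case's -y end, 4 at its +y end, 56 mm apart)
- cell4 (a point): centre of the floor of compartment 4 of the case, 6 mm above the table (1 is at the case's -y end, 4 at its +y end, 56 mm apart)
- shell (a joint): upper half of the case, 96 x 232 x 54 mm, 48 mm deep inside, 0.35 kg, hinged along the case's +x rim (axis along y at case (48, 0, 36) mm). 0 = shut, rims edge to edge; 1.75 to 2 = open, leaning back. Stiff hinge (0.32 N m): stays at any angle, must be pushed all the way home
- shell_bar (a point): middle of the upper half's brass bar handle: round, 11 mm thick, 100 mm long, parallel to the hinge, 35 mm off the front face; 131 mm from the hinge line along the half and 34 mm outside its rim plane: at case (-83, 0, 70) mm when shut, on top of the half and pointing up when open
- phone: black phone 72 x 148 x 9 mm lying between the tin and the case, origin at its underside's centre: leave alone
- loupe: black loupe with an aluminium top, 48 mm across, 40 mm high, standing between the tin and the case, origin at its underside's centre: leave alone
- brush: flat brush lying on the table between the tin and the case: leave alone
There are look-alikes about, which are no part of the job. What is shaped like the tin but yellow is not meant.

How it is judged:
On the way, in this order (a step that is already met when the one before it is completed fails the run):
1. both clamps are swung over the tin's foot (within about 12 degrees of square) while the lid is still fully on (value of joint each of clamp_a, clamp_b above 1.36 rad and z of lid in the frame of tin below 0.016 m and horizontal distance between lid and tin below 0.01 m), for 0.2 s.
2. the lid is off the tin while both clamps hold ((z of lid in the frame of tin above 0.055 m or horizontal distance between lid and tin above 0.08 m) and value of joint each of clamp_a, clamp_b above 1.3 rad), for 0.2 s.
3. every jar is in a compartment of the case ((horizontal distance between jar1 and cell1 below 0.027 m or horizontal distance between jar1 and cell2 below 0.027 m or horizontal distance between jar1 and cell3 below 0.027 m or horizontal distance between jar1 and cell4 below 0.027 m) and z of each of jar1, jar2, jar3, jar4 in the frame of case below 0.06 m and (horizontal distance between jar2 and cell1 below 0.027 m or horizontal distance between jar2 and cell2 below 0.027 m or horizontal distance between jar2 and cell3 below 0.027 m or horizontal distance between jar2 and cell4 below 0.027 m) and (horizontal distance between jar3 and cell1 below 0.027 m or horizontal distance between jar3 and cell2 below 0.027 m or horizontal distance between jar3 and cell3 below 0.027 m or horizontal distance between jar3 and cell4 below 0.027 m) and (horizontal distance between jar4 and cell1 below 0.027 m or horizontal distance between jar4 and cell2 below 0.027 m or horizontal distance between jar4 and cell3 below 0.027 m or horizontal distance between jar4 and cell4 below 0.027 m)), for 0.2 s.
4. the case is shut, its halves edge to edge (value of joint shell below 0.03 rad), for 0.2 s.
At the end, for the whole second after the job is handed in: Every jar is in a compartment (centre within 27 mm of its centre), the case shut to 0.03 rad (3 mm at the front), the lid on the table, 85 mm or more from the tin's centre and touching neither tin nor case, the tin on its board with both clamps back below 0.5 rad, all at rest (all of step 3 and value of joint shell below 0.03 rad and value of joint each of clamp_a, clamp_b below 0.5 rad and height (world z) of lid below 0.1 m and horizontal distance between lid and tin above 0.085 m and contact force between lid and tin below 0.3 N and contact force between lid and case below 0.3 N and distance between tin and board below 0.03 m and linear speed of each of jar1, jar2, jar3, jar4, lid below 0.02 m/s).
It fails at once if the tin is lifted more than 12 mm off its board (z of tin in the frame of board above 0.03 m).
It fails at once if the phone, loupe or brush is moved by more than 3 cm (distance of any of phone, loupe, brush from where it was at the start of the episode above 0.03 m).
Of jar1, jar2, jar3 only 1 to 3 are there at a start; the rules pass over those that are not, and their reading is None.
At some moment in a run one of jar4 may be knocked a few centimetres aside while the robot is not near it.
Once in a run the grip may slacken for a moment while it holds something.
It also fails if it takes over 210 s, if anything falls off the work surface, if the arm or the gripper's body presses on something with over 40 N, if the wrist force passes 120 N, or if a joint passes its speed limit or range.

### The arm

A 6-joint arm with a two-finger parallel gripper is mounted at the origin on the work surface. World frame = base frame: x ahead of the robot, y to its left, z up, the work surface at z = 0. Lengths are in m, angles in rad, forces in N, time in s.
With the tool pointing down it reaches from about 0.35 to 1 m from the base axis. Payload 7.1 kg.
Tool frame: the origin (TCP) lies midway between the tips of the shut fingers; the grasp point (between the pads) lies 19 mm behind it; y points along the fingers, z is the direction in which the jaws open and shut, and the axes are right-handed (so a half turn about y gives the same grasp; the last joint's range is limited). The gripper opens to 85 mm and grips with 20 to 120 N. Pads are 22 mm wide; open, the fingers measure 114 mm over their backs; the gripper's body (76 mm by 85 mm) begins 54 mm behind the grasp point. The pads swing forward as they close: fully open they stand 13 mm farther back than shut.
Start: joints at [1.155, 0.423, 1.63, -0, 1.089, -0.019], TCP at [0.242, 0.576, 0.231] pointing down, gripper open.
Joint ranges: [-3, 3], [-0.9, 2.11], [0.09, 2.58], [-1.31, 4.45], [0.11, 2.69], [-2.54, 2.54]. Speed limits (rad/s): [2.39, 2.39, 3.01, 3.14, 3.14, 3.14].

### API

Orientations are given as a 3x3 rotation matrix whose columns are the frame's x, y, z axes.
In Python, from rig import manip gives the robot as it stands.
- The arm moves only by the shell command python3 -m crank 'ROWS' [FORCE]. ROWS is JSON, a list that holds one entry, the list of rows, each a list of 7 numbers: the shift along the tool's x, y, z in m, then the turn, a rotation vector about the tool's x, y, z in rad, then the closure in counts, from 0 (fully open) to 255 (shut). A call has 1 to 12 rows; each row shifts and turns the commanded pose from where the row before left it, along the tool's axes as they then stand; what a row does not reach is not made up. A row lasts 1/8 s, in which the tool goes at most 62.5 mm and 10.7 degrees, less where a joint would pass 70% of its speed; a pose out of reach is approached as far as the arm can. A call with a gripper value outside its range is refused whole. The fingers move at their own pace and stop on an object; FORCE is the grip in N (left out, the last holds). Time passes only in rows, so rows that do not move let the fingers close. It gives the time, the measured TCP pose, the force and the opening at its end, in the units of the state.
- manip.get_state(): the state, without advancing time (a new reading comes with each control period).
- manip.read_camera(name): name is "side" or "top" or "wrist"; returns a dict with "image" (384x512x3 uint8, red, green, blue), "fx", "fy", "cx", "cy" (pixels), "T" (4x4, takes a point from camera to world coordinates); the wrist camera has in their place "T_tool_cam" (4x4, takes a point from camera to tool coordinates, whose origin is the TCP and whose axes are the tool frame's). Camera axes: x right, y up, looking along -z (the intrinsics and any distortion apply to the point x, -y, -z); pixel columns grow to the right and rows downward; lengths in m; the calibration is good to about 2 mm. A picture is of the moment at which its call begins: read the wrist's pose just before it. There is no depth.
- manip.sign_off(): hands the job in, once; it reports no verdict.
The state is a dict: "t": time; "joint_pos": joint angles; "joint_velocities": joint speeds; "joint_efforts": joint torques, N m; "ee_pos": TCP position; "ee_rot": TCP orientation; "force": force on the tool from outside, world axes, zero at the start; "torque": the same for the moment, N m; "finger_gap": finger opening in m.
Only numpy, scipy, OpenCV 4.12 (cv2) and the standard library are available. Lean on these libraries where they do the work, as an engineer would, in place of code of your own. Each camera call takes 0.05 s, during which the arm holds its last target. There are 200 camera calls.

## Working session

There is one attempt and no reset: what is moved stays moved. The work goes in short steps, Python scripts to look and compute and a shell command to move; the robot and the scene stay as the last step left them, time stands still between calls to the robot, and variables do not carry over. Pictures are saved under pics/ and viewed, about 12 in all and at most 16, crops included, and the job is handed in when it is done.

```bash
ls; mkdir -p pics; python3 - <<'E'
from rig import manip
import cv2,numpy as np
s=manip.get_state();print({k:np.round(v,3).tolist() for k,v in s.items()})
for n in("top","side","wrist"):
    c=manip.read_camera(n);cv2.imwrite(f"pics/{n}0.png",cv2.resize(c["image"][:,:,::-1],None,fx=1.5,fy=1.5,interpolation=cv2.INTER_CUBIC))
    print(n,{k:(np.round(v,4).tolist()) for k,v in c.items() if k!="image"})
E
```

```text
pics
{'t': 0.0, 'joint_pos': [1.155, 0.424, 1.631, -0.0, 1.089, -0.019], 'joint_velocities': [-0.0, -0.003, 0.001, 0.002, -0.002, 0.001], 'joint_efforts': [-0.002, -55.739, -28.174, -0.0, 0.007, 0.0], 'ee_pos': [0.241, 0.576, 0.231], 'ee_rot': [[0.922, -0.001, 0.386], [-0.386, -0.001, 0.922], [-0.0, -1.0, -0.002]], 'force': [-0.134, -0.261, 0.877], 'torque': [-0.03, -0.047, 0.012], 'finger_gap': 0.085}
top {'fx': 477.9098, 'fy': 477.9098, 'cx': 261.3967, 'cy': 189.2918, 'T': [[0.004, 0.9906, -0.1369, 0.2284], [-0.9997, 0.0006, -0.0247, -0.0262], [-0.0243, 0.137, 0.9903, 1.5796], [0.0, 0.0, 0.0, 1.0]]}
side {'fx': 423.4013, 'fy': 423.4013, 'cx': 257.3259, 'cy': 189.9443, 'T': [[0.9817, 0.1476, -0.1202, 0.3021], [-0.1903, 0.7728, -0.6054, -0.694], [0.0035, 0.6172, 0.7868, 0.9681], [0.0, 0.0, 0.0, 1.0]]}
wrist {'fx': 332.5754, 'fy': 332.5754, 'cx': 252.9903, 'cy': 190.5725, 'T_tool_cam': [[0.0001, -0.9555, -0.2949, -0.0758], [-0.0003, 0.2949, -0.9555, -0.1417], [1.0, 0.0002, -0.0002, 0.0006], [0.0, 0.0, 0.0, 1.0]]}
```

View pics/top0.png

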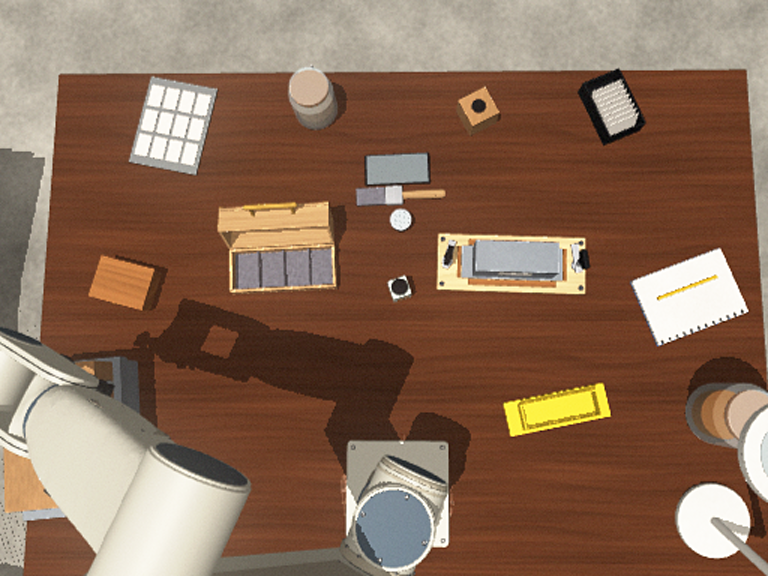

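View pics/side0.png

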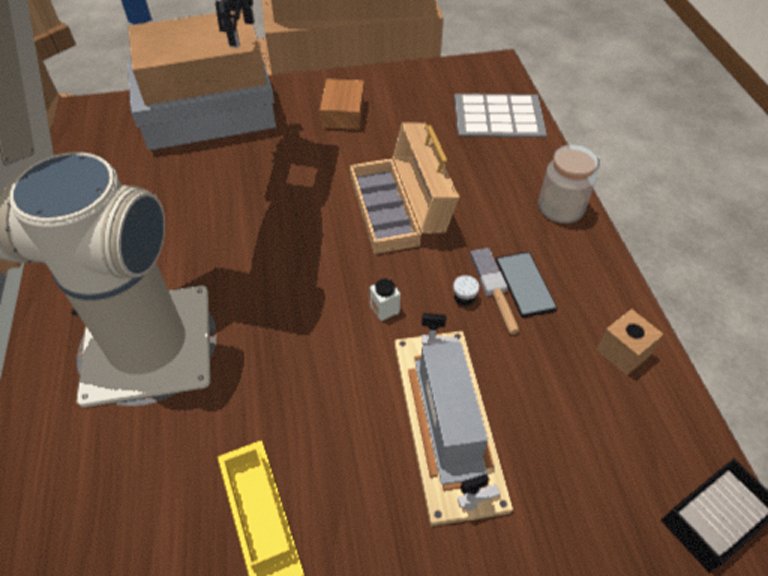

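The top view shows the case at upper left (230–335, 203–292), jar4 at (400,288), and the board with the grey lid at (438–586, 235–292). The knobs are at (449,255) and (582,258). The case's shell leans back towards +x, so its yaw is about 0. Next I'll zoom in for corner positions.

```bash
cat > h.py <<'E'
import numpy as np,cv2
from rig import manip
def cam(name,c=None):
    s=manip.get_state(); c=manip.read_camera(name)
    if "T" not in c:
        M=np.eye(4);M[:3,:3]=s["ee_rot"];M[:3,3]=s["ee_pos"];c["T"]=M@c["T_tool_cam"]
    return c
def p2w(c,u,v,z):
    d=c["T"][:3,:3]@np.array([(u-c["cx"])/c["fx"],-(v-c["cy"])/c["fy"],-1]);o=c["T"][:3,3]
    return o+d*(z-o[2])/d[2]
def w2p(c,p):
    q=np.linalg.inv(c["T"])@np.append(p,1);return c["cx"]+c["fx"]*q[0]/-q[2],c["cy"]-c["fy"]*q[1]/-q[2]
def crop(c,u0,v0,u1,v1,k,fn):
    im=cv2.resize(c["image"][v0:v1,u0:u1,::-1],None,fx=k,fy=k,interpolation=cv2.INTER_CUBIC)
    for u in range(-(-u0//10)*10,u1,10):
        cv2.line(im,((u-u0)*k,0),((u-u0)*k,8 if u%50 else 20),(0,255,0),1)
        if u%20==0: cv2.putText(im,str(u),((u-u0)*k,18),0,.35,(0,255,0))
    for v in range(-(-v0//10)*10,v1,10):
        cv2.line(im,(0,(v-v0)*k),(8 if v%50 else 20,(v-v0)*k),(0,255,0),1)
        if v%20==0: cv2.putText(im,str(v),(10,(v-v0)*k+4),0,.35,(0,255,0))
    cv2.imwrite(fn,im)
E
python3 - <<'E'
from h import *
c=cam("top")
# u0 140..400, v 130..200
crop(c,143,130,283,200,5,"pics/a.png");crop(c,283,130,403,200,5,"pics/b.png")
a=cv2.imread("pics/a.png");b=cv2.imread("pics/b.png")
im=np.zeros((710,710,3),np.uint8);a=a[:350];im[:350,:700]=a;im[355:705,:600]=b
im=im[:705];im=cv2.resize(im,None,fx=.85,fy=.85,interpolation=cv2.INTER_AREA);cv2.imwrite("pics/ab.png",im)
E
```

```text
(no output)
```

View pics/ab.png

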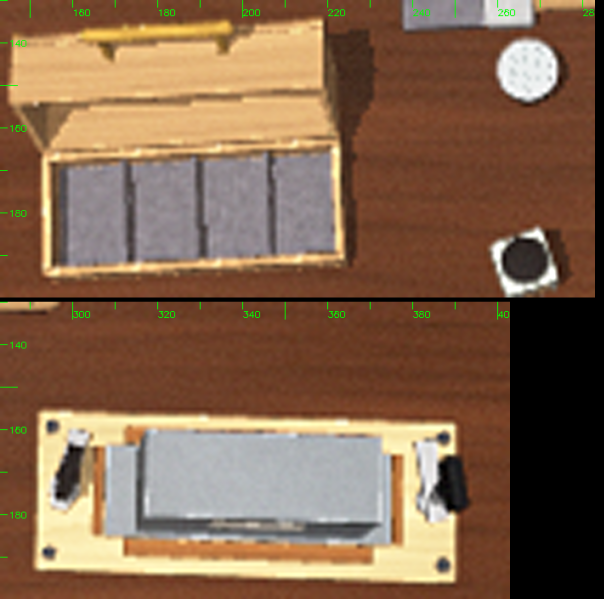

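```bash
python3 - <<'E'
from h import *
c=cam("top")
def A(x,y,z):return p2w(c,143+x/4.25,130+y/4.25,z)
def B(x,y,z):return p2w(c,283+x/4.25,130+(y-302)/4.25,z)
np.set_printoptions(precision=4,suppress=True)
bd=np.array([B(38,411,.018),B(455,424,.018),B(455,581,.018),B(36,568,.018)])
print("board",bd.tolist(),bd.mean(0));e=bd[0]+bd[3]-bd[1]-bd[2];print("yaw",np.arctan2(-e[0],e[1]),np.linalg.norm(e)/2)
cs=np.array([A(42,157,.036),A(338,143,.036),A(344,263,.036),A(45,275,.036)])
print("case",cs.mean(0));e=cs[0]+cs[3]-cs[1]-cs[2];print("yaw",np.arctan2(-e[0],e[1]),np.linalg.norm(e)/2, np.linalg.norm(cs[0]-cs[3]))
print("jar4",A(524,259,.072))
b=[A(80,35,.165),A(230,28,.165)];print("bar",b)
print("knobA",B(80,445,.106),B(65,500,.106));print("knobB",B(446,458,.106),B(463,508,.106))
lt=np.array([B(147,432,.107),B(382,437,.107),B(382,522,.107),B(146,518,.107)]);print("lid top",lt.mean(0),lt.tolist())
print("loupe",A(528,70,.04))
E
```

```text
board [[0.5574069480669891, -0.08851013975206524, 0.018000000000000016], [0.5467318899605129, -0.4125182885581044, 0.018000000000000016], [0.42362863030492737, -0.40849912371020947, 0.018000000000000016], [0.43346006878226595, -0.08637625224158321, 0.018000000000000016]] [ 0.4903 -0.249   0.018 ]
yaw -0.03172671636461301 0.323228174732387
case [0.475  0.2528 0.036 ]
yaw 0.04423160225521354 0.23074832758808 0.09255153856733955
jar4 [ 0.4316 -0.0043  0.072 ]
bar [array([0.581 , 0.3134, 0.165 ]), array([0.5859, 0.2055, 0.165 ])]
knobA [ 0.5133 -0.1158  0.106 ] [ 0.4723 -0.1045  0.106 ]
knobB [ 0.5034 -0.3834  0.106 ] [ 0.4663 -0.3945  0.106 ]
lid top [ 0.4891 -0.2502  0.107 ] [[0.5228078113605528, -0.16501837041927087, 0.10699999999999998], [0.518925359471828, -0.33695839044480014, 0.10699999999999998], [0.45582442751338836, -0.3352052824713142, 0.10699999999999998], [0.4587427347601709, -0.16351588221784738, 0.10699999999999998]]
loupe [ 0.5837 -0.0065  0.04  ]
```

```bash
cat > p.py <<'E'
# plan: x y z angle(deg of tool x axis, tool down): turn first (about tool axes), then shift
import sys,numpy as np
from scipy.spatial.transform import Rotation as R
from rig import manip
s=manip.get_state();Rc=np.array(s["ee_rot"]);p=np.array(s["ee_pos"])
x,y,z,a=map(float,sys.argv[1:5]);a=np.radians(a)
X=np.array([np.cos(a),np.sin(a),0]);Y=np.array([0,0,-1.]);T=np.column_stack([X,Y,np.cross(X,Y)])
rv=R.from_matrix(Rc.T@T).as_rotvec();d=T.T@(np.array([x,y,z])-p)
n=int(np.ceil(max(np.abs(rv).max()/.18,1e-9)));m=int(np.ceil(np.linalg.norm(d)/.06))
print("t%.2f"%s["t"],"p",np.round(p,4),"xang %.1f"%np.degrees(np.arctan2(Rc[1,0],Rc[0,0])),"gap %.4f"%s["finger_gap"],"F",np.round(s["force"],1))
print("turn",np.round(rv,4),"rows",n,np.round(rv/n,4),"| shift",np.round(d,4),"rows",m,np.round(d/m,4))
E
python3 p.py 0.4948 -0.1075 0.2 -15.4
```

```text
t0.25 p [0.2414 0.5762 0.2309] xang -22.7 gap 0.0853 F [ 0.5  0.2 -0. ]
turn [ 7.00e-04 -1.28e-01 -1.00e-04] rows 1 [ 7.00e-04 -1.28e-01 -1.00e-04] | shift [ 0.4259  0.0309 -0.5919] rows 13 [ 0.0328  0.0024 -0.0455]
```

```bash
python3 -m crank '[[[0,0,0,0,-0.128,0,110],[0.030,0.002,-0.042,0,0,0,110],[0.030,0.002,-0.042,0,0,0,110],[0.030,0.002,-0.042,0,0,0,110],[0.030,0.002,-0.042,0,0,0,110],[0.030,0.002,-0.042,0,0,0,110],[0.030,0.002,-0.042,0,0,0,110],[0.030,0.002,-0.042,0,0,0,110],[0.030,0.002,-0.042,0,0,0,110],[0.030,0.002,-0.042,0,0,0,110],[0.030,0.002,-0.042,0,0,0,110],[0.030,0.002,-0.042,0,0,0,110]]]' 40
python3 -m crank '[[[0.030,0.002,-0.042,0,0,0,110],[0.030,0.002,-0.042,0,0,0,110],[0.030,0.003,-0.042,0,0,0,110],[0,0,0,0,0,0,110],[0,0,0,0,0,0,110]]]'
python3 p.py 0.4948 -0.1075 0.12 -15.4
python3 - <<'E'
from h import *
c=cam("wrist");crop(c,60,60,460,360,2,"pics/w1.png")
for p in [(.4948,-.1075,.106),(.4948+.02,-.1075-.0055,.106),(.4948-.02,-.1075+.0055,.106)]:print(w2p(c,p))
E
```

```text
t: 1.75
ee_pos: [0.4375, 0.0417, 0.2095]
ee_rot: [[0.964, 0.001, 0.266], [-0.266, 0.0, 0.964], [0.001, -1.0, 0.0]]
force: [0.2, -0.0, 1.5]
finger_gap: 0.0488
t: 2.38
ee_pos: [0.4897, -0.1018, 0.2021]
ee_rot: [[0.964, -0.001, 0.266], [-0.266, 0.001, 0.964], [-0.001, -1.0, 0.0]]
force: [-0.2, 0.6, 0.2]
finger_gap: 0.0489
t2.38 p [ 0.4897 -0.1018  0.2021] xang -15.5 gap 0.0489 F [-0.2  0.6  0.2]
turn [-0.0002 -0.0009 -0.0011] rows 1 [-0.0002 -0.0009 -0.0011] | shift [ 0.0064  0.0821 -0.0042] rows 2 [ 0.0032  0.041  -0.0021]
(np.float64(246.52693833748117), np.float64(201.7257269966706))
(np.float64(246.71717280583914), np.float64(227.06210421865825))
(np.float64(246.32725134108603), np.float64(175.13041485023436))
```

View pics/w1.png

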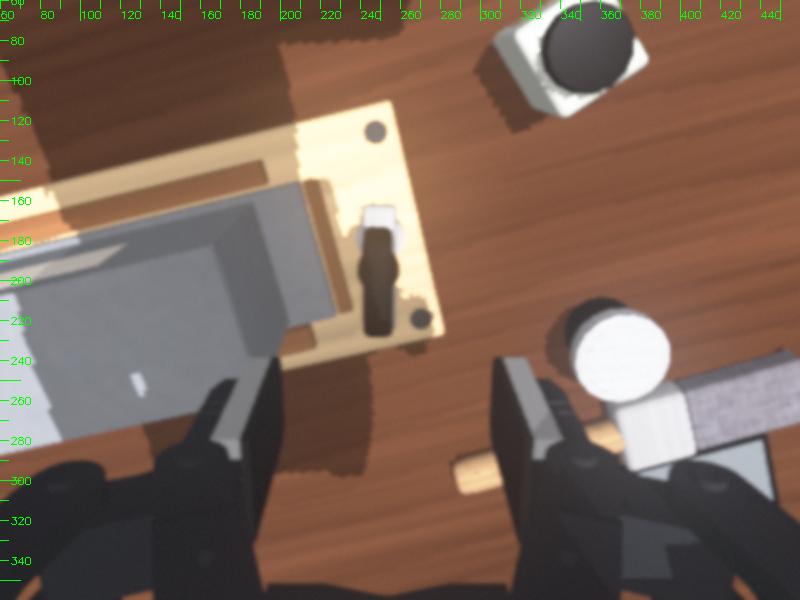

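The blade of clamp_a is at u≈249, v 174–228, upright in the picture. The prediction was u 246.5, v 175–227, so I'm aligned to about 2 mm. Next I grip and turn it.

```bash
python3 -m crank '[[[0.0064,0.04,-0.0024,0,0,0,110],[0,0.04,0,0,0,0,110],[0,0.04,0,0,0,0,110],[0,0,0,0,0,0,110],[0,0,0,0,0,0,220],[0,0,0,0,0,0,220],[0,0,0,0,0,0,220],[0,0,0,0,0,0,220]]]' 30
python3 -m crank '[[[0,0,0,0,0.166,0,220],[0,0,0,0,0.166,0,220],[0,0,0,0,0.166,0,220],[0,0,0,0,0.166,0,220],[0,0,0,0,0.166,0,220],[0,0,0,0,0.166,0,220],[0,0,0,0,0.166,0,220],[0,0,0,0,0.166,0,220],[0,0,0,0,0,0,220],[0,0,0,0,0,0,220]]]'
python3 p.py 0.4858 -0.391 0.2 -163
```

```text
t: 3.42
ee_pos: [0.4967, -0.1071, 0.0841]
ee_rot: [[0.964, 0.003, 0.265], [-0.265, -0.002, 0.964], [0.003, -1.0, -0.001]]
force: [-1.7, -6.4, 2.4]
finger_gap: 0.0116
t: 4.68
ee_pos: [0.4987, -0.1058, 0.0842]
ee_rot: [[-0.027, 0.006, 1.0], [-1.0, -0.0, -0.027], [0.0, -1.0, 0.006]]
force: [6.0, 4.3, -3.6]
finger_gap: 0.0116
t4.67 p [ 0.4987 -0.1058  0.0842] xang -91.5 gap 0.0116 F [ 6.   4.3 -3.6]
turn [-0.0057  1.2475 -0.0038] rows 7 [-0.0008  0.1782 -0.0005] | shift [ 0.0957 -0.1158  0.2689] rows 6 [ 0.0159 -0.0193  0.0448]
```

```bash
python3 -m crank '[[[0,0,0,0,0,0,110],[0,0,0,0,0,0,110],[0,0,0,0,0,0,110],[0,-0.04,0,0,0,0,110],[0,-0.04,0,0,0,0,110],[0,-0.04,0,0,0,0,110],[0,0,0,0,0.178,0,110],[0,0,0,0,0.178,0,110],[0,0,0,0,0.178,0,110],[0,0,0,0,0.178,0,110],[0,0,0,0,0.178,0,110],[0,0,0,0,0.178,0,110]]]'
python3 -m crank '[[[0,0,0,0,0.178,0,110],[0.016,0,0.045,0,0,0,110],[0.016,0,0.045,0,0,0,110],[0.016,0,0.045,0,0,0,110],[0.016,0,0.045,0,0,0,110],[0.016,0,0.045,0,0,0,110],[0.016,0,0.045,0,0,0,110],[0,0,0,0,0,0,110],[0,0,0,0,0,0,110]]]'
python3 p.py 0.4858 -0.391 0.082 -163
python3 - <<'E'
from h import *
c=cam("wrist");crop(c,60,60,460,360,2,"pics/w2.png")
for p in [(.4858,-.391,.106),(.4858+.02,-.391+.0055,.106),(.4858-.02,-.391-.0055,.106)]:print(w2p(c,p))
E
```

```text
t: 6.18
ee_pos: [0.4955, -0.1061, 0.2023]
ee_rot: [[-0.891, -0.0, 0.454], [-0.454, 0.0, -0.891], [0.0, -1.0, -0.0]]
force: [-0.3, 0.4, -0.4]
finger_gap: 0.0487
t: 7.3
ee_pos: [0.483, -0.3917, 0.2019]
ee_rot: [[-0.956, -0.001, 0.294], [-0.294, 0.001, -0.956], [0.001, -1.0, -0.001]]
force: [-0.0, 0.2, -0.4]
finger_gap: 0.0483
t7.30 p [ 0.483  -0.3917  0.2019] xang -162.9 gap 0.0483 F [-0.   0.2 -0.4]
turn [0.0013 0.0014 0.0005] rows 1 [0.0013 0.0014 0.0005] | shift [-0.0029  0.1199  0.0002] rows 2 [-0.0014  0.0599  0.0001]
(np.float64(254.52471053802827), np.float64(189.34076885637327))
(np.float64(255.40912948926183), np.float64(162.0871422308213))
(np.float64(253.68258358400334), np.float64(215.2911553155255))
```

View pics/w2.png

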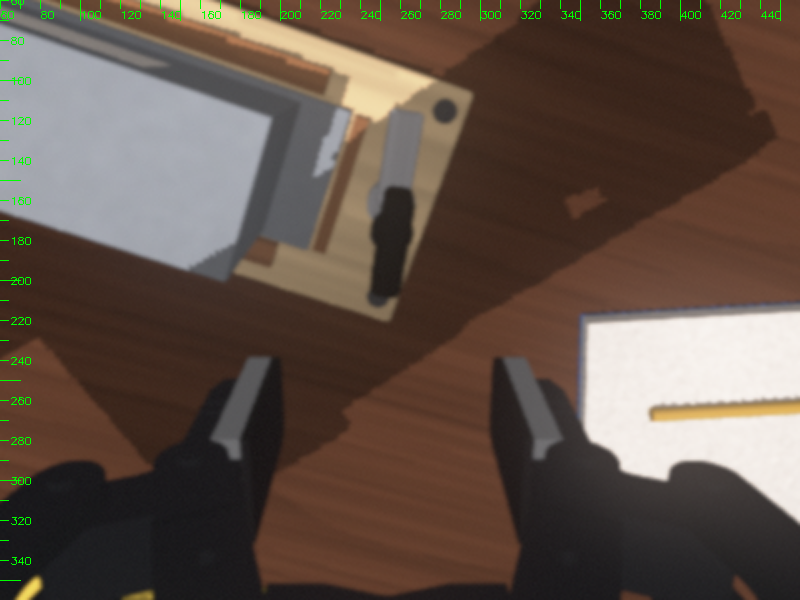

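Blade b is centred at u≈256, v≈181, about 5 mm further +x than predicted and about 6° less turned. I'll correct for both.

```bash
python3 -m crank '[[[0,0,0,0,0.115,0,110],[-0.0066,0.04,0,0,0,0,110],[0,0.04,0,0,0,0,110],[0,0.039,0,0,0,0,110],[0,0,0,0,0,0,110],[0,0,0,0,0,0,220],[0,0,0,0,0,0,220],[0,0,0,0,0,0,220],[0,0,0,0,0,0,220]]]' 30
python3 -m crank '[[[0,0,0,0,-0.17,0,220],[0,0,0,0,-0.17,0,220],[0,0,0,0,-0.17,0,220],[0,0,0,0,-0.17,0,220],[0,0,0,0,-0.17,0,220],[0,0,0,0,-0.17,0,220],[0,0,0,0,-0.17,0,220],[0,0,0,0,-0.17,0,220],[0,0,0,0,0,0,220],[0,0,0,0,0,0,220]]]'
python3 p.py 0.489 -0.25 0.2 -91.8
python3 -m crank '[[[0,0,0,0,0,0,110],[0,0,0,0,0,0,110],[0,0,0,0,0,0,110],[0,-0.05,0,0,0,0,0],[0,-0.05,0,0,0,0,0],[0,-0.03,0,0,0,0,0]]]'
```

```text
t: 8.48
ee_pos: [0.491, -0.3915, 0.0853]
ee_rot: [[-0.983, 0.002, 0.182], [-0.182, -0.001, -0.983], [-0.002, -1.0, 0.002]]
force: [-0.7, 2.3, 7.2]
finger_gap: 0.0122
t: 9.72
ee_pos: [0.4896, -0.3905, 0.0849]
ee_rot: [[-0.027, -0.001, 1.0], [-1.0, 0.001, -0.027], [-0.001, -1.0, -0.001]]
force: [-4.4, 5.8, 9.2]
finger_gap: 0.0119
t9.72 p [ 0.4896 -0.3905  0.0849] xang -91.5 gap 0.0119 F [-4.4  5.8  9.2]
turn [ 0.0006  0.0045 -0.0007] rows 1 [ 0.0006  0.0045 -0.0007] | shift [-0.1405 -0.1151 -0.005 ] rows 4 [-0.0351 -0.0288 -0.0012]
t: 10.48
ee_pos: [0.4908, -0.3918, 0.216]
ee_rot: [[-0.027, 0.002, 1.0], [-1.0, -0.002, -0.027], [0.002, -1.0, 0.002]]
force: [1.2, 0.1, -0.4]
finger_gap: 0.0854
```

```bash
python3 -m crank '[[[-0.047,0,0,0,0,0,0],[-0.048,0,0,0,0,0,0],[-0.048,0,0,0,0,0,0],[0,0,0,0,0,0,0],[0,0,0,0,0,0,0]]]' 80
python3 p.py 0.491 -0.249 0.055 -91.5
python3 - <<'E'
from h import *
c=cam("wrist");crop(c,60,40,460,340,2,"pics/w3.png")
for p in [(.491,-.249-.0865,.107),(.491-.0325,-.249-.0865,.107),(.491+.0325,-.249-.0865,.107)]:print(w2p(c,p))
E
```

```text
t: 11.1
ee_pos: [0.4943, -0.2485, 0.2135]
ee_rot: [[-0.026, 0.001, 1.0], [-1.0, -0.001, -0.026], [0.001, -1.0, 0.001]]
force: [0.5, -0.7, -0.1]
finger_gap: 0.0853
t11.10 p [ 0.4943 -0.2485  0.2135] xang -91.5 gap 0.0853 F [ 0.5 -0.7 -0.1]
turn [-0.0006 -0.0001  0.0007] rows 1 [-0.0006 -0.0001  0.0007] | shift [ 0.0006  0.1585 -0.0033] rows 3 [ 0.0002  0.0528 -0.0011]
(np.float64(252.0518257751047), np.float64(286.90271620259614))
(np.float64(214.19862592438113), np.float64(287.8126899402894))
(np.float64(289.9568604579577), np.float64(285.9914963790733))
```

View pics/w3.png

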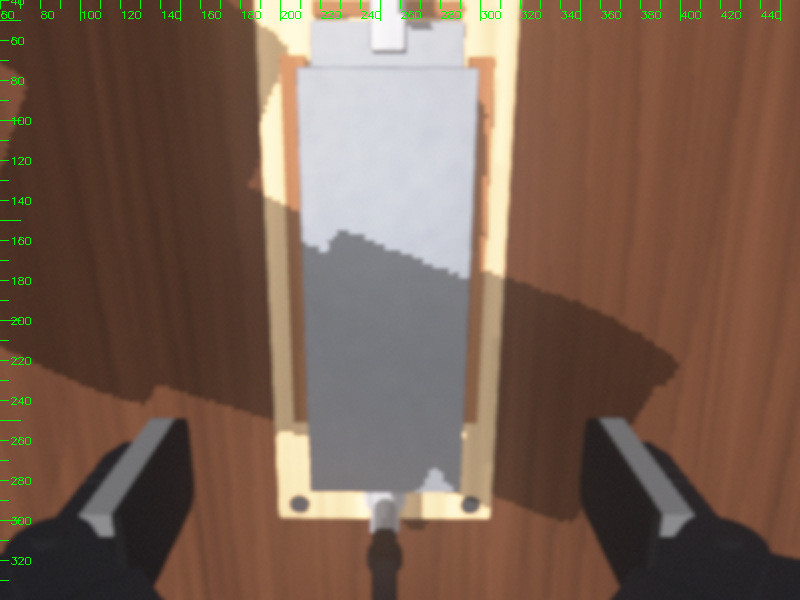

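The lid fills u 215–290 at its near edge (v 285), centred under the jaws to within 1 mm. Both clamp bars lie over the foot, so I grip.

```bash
python3 -m crank '[[[0,0.05,0,0,0,0,0],[0,0.05,0,0,0,0,0],[0,0.05,0,0,0,0,0],[0,0.008,0,0,0,0,0],[0,0,0,0,0,0,0],[0,0,0,0,0,0,150],[0,0,0,0,0,0,150],[0,0,0,0,0,0,150],[0,0,0,0,0,0,150],[0,0,0,0,0,0,150]]]' 80
python3 -m crank '[[[0,-0.004,0,0,0,0,150],[0,-0.006,0,0,0,0,150],[0,-0.008,0,0,0,0,150],[0,-0.01,0,0,0,0,150]]]'
```

```text
t: 12.4
ee_pos: [0.4951, -0.2491, 0.0576]
ee_rot: [[-0.027, 0.003, 1.0], [-1.0, -0.002, -0.027], [0.002, -1.0, 0.003]]
force: [-0.5, -2.0, 5.8]
finger_gap: 0.064
t: 12.9
ee_pos: [0.4932, -0.2479, 0.0834]
ee_rot: [[-0.027, -0.001, 1.0], [-1.0, 0.001, -0.027], [-0.001, -1.0, -0.001]]
force: [0.8, -1.1, -12.0]
finger_gap: 0.0646
```

```bash
python3 -m crank '[[[0,-0.015,0,0,0,0,150],[0,-0.015,0,0,0,0,150],[0,-0.015,0,0,0,0,150],[0,-0.02,0,0,0,0,150],[0,-0.02,0,0,0,0,150],[0,-0.02,0,0,0,0,150],[0,0,0,0,0,0,150],[0,0,0,0,0,0,150]]]'
python3 p.py 0.65 -0.25 0.2 -91.5
python3 - <<'E'
from h import *
c=cam("side");crop(c,220,130,400,360,3,"pics/s1.png")
E
```

```text
t: 13.9
ee_pos: [0.4937, -0.248, 0.1884]
ee_rot: [[-0.027, 0.0, 1.0], [-1.0, -0.0, -0.027], [0.0, -1.0, 0.0]]
force: [-0.4, 0.4, -1.8]
finger_gap: 0.0644
t13.90 p [ 0.4937 -0.248   0.1884] xang -91.5 gap 0.0644 F [-0.4  0.4 -1.8]
turn [-0.0002 -0.0008  0.0001] rows 1 [-0.0002 -0.0008  0.0001] | shift [-0.0021 -0.0116  0.1563] rows 3 [-0.0007 -0.0039  0.0521]
```

View pics/s1.png

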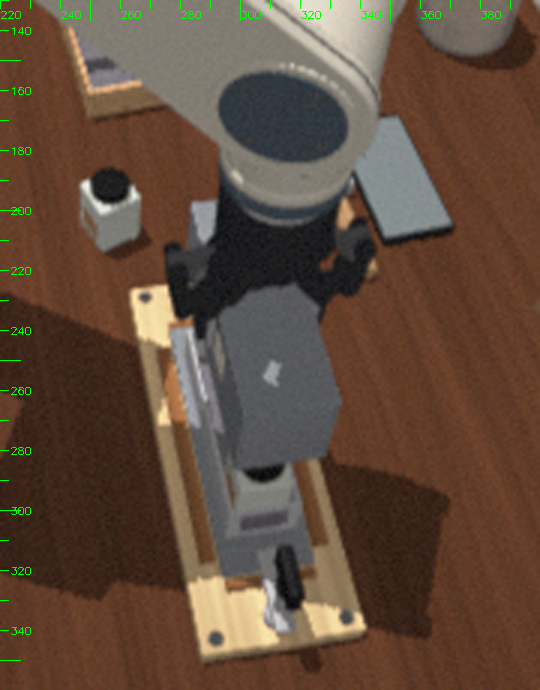

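The lid is clear: its mouth is at about 157 mm, the jar tops are at 98 mm, and the tin stayed on the board. I'll set the lid down beyond the board at x≈0.655.

```bash
python3 -m crank '[[[0,0,0.04,0,0,0,150],[0,0,0.04,0,0,0,150],[0,0,0.04,0,0,0,150],[0,0,0.04,0,0,0,150],[0,0.05,0,0,0,0,150],[0,0.05,0,0,0,0,150],[0,0.03,0,0,0,0,150],[0,0.015,0,0,0,0,150],[0,0.005,0,0,0,0,150],[0,0.004,0,0,0,0,150],[0,0,0,0,0,0,150]]]'
python3 p.py 0.655 -0.25 0.03 -91.5
```

```text
t: 15.32
ee_pos: [0.6544, -0.2527, 0.0353]
ee_rot: [[-0.027, 0.001, 1.0], [-1.0, -0.001, -0.027], [0.001, -1.0, 0.001]]
force: [0.0, -0.7, -2.1]
finger_gap: 0.064
t15.32 p [ 0.6544 -0.2527  0.0353] xang -91.5 gap 0.0640 F [ 0.  -0.7 -2.1]
turn [-0.0014 -0.0008  0.0005] rows 1 [-0.0014 -0.0008  0.0005] | shift [-0.0027  0.0053  0.0005] rows 1 [-0.0027  0.0053  0.0005]
```

```bash
python3 -m crank '[[[0,0.003,0,0,0,0,150],[0,0.001,0,0,0,0,150],[0,0,0,0,0,0,60],[0,0,0,0,0,0,0],[0,0,0,0,0,0,0],[0,-0.05,0,0,0,0,0],[0,-0.05,0,0,0,0,0],[0,-0.05,0,0,0,0,0],[0,-0.05,-0.04,0,0,0,0],[0,0,-0.04,0,0,0,0],[0,0,-0.04,0,0,0,0],[0,0,-0.04,0,0,0,0]]]'
python3 -m crank '[[[-0.03,0,0,0,0,0,0],[-0.03,0,0,0,0,0,0],[0,0,0,0,0,0,0],[0,0,0,0,0,0,0]]]'
python3 p.py 0.49 -0.25 0.2 -91.5
python3 - <<'E'
from h import *
c=cam("wrist");crop(c,60,40,460,340,2,"pics/w4.png")
yd=np.array([.0262,1.]);
for k in (.079,0.053,0,-.053,-.079):print(k,w2p(c,(.493+.0262*k,-.2485+k,.098)))
np.savez("w4.npz",**{k:v for k,v in c.items()})
E
```

```text
t: 16.82
ee_pos: [0.4936, -0.2481, 0.2294]
ee_rot: [[-0.027, 0.001, 1.0], [-1.0, -0.0, -0.027], [0.0, -1.0, 0.001]]
force: [-0.3, -0.0, -0.5]
finger_gap: 0.0852
t: 17.32
ee_pos: [0.4967, -0.1886, 0.2293]
ee_rot: [[-0.026, 0.0, 1.0], [-1.0, -0.0, -0.026], [0.0, -1.0, 0.0]]
force: [-0.8, -0.3, -0.3]
finger_gap: 0.0853
t17.32 p [ 0.4967 -0.1886  0.2293] xang -91.5 gap 0.0853 F [-0.8 -0.3 -0.3]
turn [-0.0004 -0.0003  0.0005] rows 1 [-0.0004 -0.0003  0.0005] | shift [ 0.0616  0.0293 -0.0051] rows 2 [ 0.0308  0.0146 -0.0025]
0.079 (np.float64(250.6085949910162), np.float64(159.34789688909171))
0.053 (np.float64(250.68430265768765), np.float64(189.16176253611582))
0 (np.float64(250.82669720046528), np.float64(245.23708428221272))
-0.053 (np.float64(250.95504737096655), np.float64(295.78169762642216))
-0.079 (np.float64(251.01349260232357), np.float64(318.7975737192925))
```

View pics/w4.png

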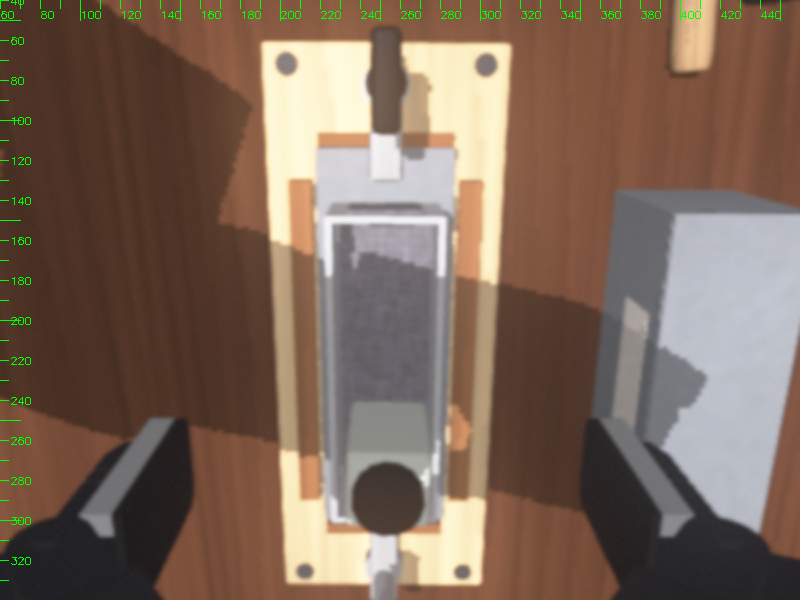

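Only one jar is in the tin, at its −y end, with its cap at (254, 289). The lid stands on the table at right.

```bash
python3 - <<'E'
from h import *
c=np.load("w4.npz");print(p2w(c,254,289,.098), p2w(c,253,285,.092))
E
python3 p.py 0.492 -0.305 0.16 -91.5
```

```text
[ 0.49469904 -0.29415178  0.098     ] [ 0.49377609 -0.29368341  0.092     ]
t17.38 p [ 0.4967 -0.1888  0.2292] xang -91.6 gap 0.0853 F [ 0.5 -0.2  0.7]
turn [-0.0003 -0.0009  0.0004] rows 1 [-0.0003 -0.0009  0.0004] | shift [ 0.1163  0.0692 -0.0017] rows 3 [ 0.0388  0.0231 -0.0006]
```

```bash
python3 -m crank '[[[0.053,0,0,0,0,0,40],[0.0525,0,0,0,0,0,40],[0,0.05,0,0,0,0,40],[0,0.05,0,0,0,0,40],[0,0.05,0,0,0,0,40],[0,0.009,0,0,0,0,40],[0,0,0,0,0,0,40],[0,0,0,0,0,0,180],[0,0,0,0,0,0,180],[0,0,0,0,0,0,180],[0,0,0,0,0,0,180]]]' 50
python3 p.py 0.475 0.2 0.2 -87.5
python3 -m crank '[[[0,-0.02,0,0,0,0,180],[0,-0.05,0,0,0,0,180],[0,-0.05,0,0,0,0,180],[0,-0.04,0,0,0,0,180],[0,0,0,0,0,0,180]]]'
python3 p.py 0.475 0.19 0.23 -87.5
```

```text
t: 18.75
ee_pos: [0.4948, -0.2945, 0.0724]
ee_rot: [[-0.027, 0.003, 1.0], [-1.0, -0.002, -0.027], [0.002, -1.0, 0.003]]
force: [-1.4, -0.2, 6.9]
finger_gap: 0.0409
t18.75 p [ 0.4948 -0.2945  0.0724] xang -91.5 gap 0.0409 F [-1.4 -0.2  6.9]
turn [-0.003  -0.0705  0.0021] rows 1 [-0.003  -0.0705  0.0021] | shift [-0.4949 -0.1276  0.0018] rows 9 [-0.055  -0.0142  0.0002]
t: 19.38
ee_pos: [0.4957, -0.2948, 0.2351]
ee_rot: [[-0.027, 0.008, 1.0], [-1.0, -0.005, -0.027], [0.005, -1.0, 0.008]]
force: [0.6, -0.4, -1.8]
finger_gap: 0.0408
t19.38 p [ 0.4957 -0.2948  0.2351] xang -91.5 gap 0.0408 F [ 0.6 -0.4 -1.8]
turn [-0.0076 -0.0704  0.0048] rows 1 [-0.0076 -0.0704  0.0048] | shift [-0.4853  0.0051  0.0005] rows 9 [-0.0539  0.0006  0.0001]
```

```bash
python3 -m crank '[[[0,0,0,0,-0.07,0,180],[-0.05,0,0,0,0,0,180],[-0.05,0,0,0,0,0,180],[-0.05,0,0,0,0,0,180],[-0.05,0,0,0,0,0,180],[-0.05,0,0,0,0,0,180],[-0.05,0,0,0,0,0,180],[-0.05,0,0,0,0,0,180],[-0.05,0,0,0,0,0,180],[-0.05,0,0,0,0,0,180],[0,0,0,0,0,0,180],[0,0,0,0,0,0,180]]]'
python3 p.py 0.4787 0.1689 0.2 -87.5
python3 - <<'E'
from h import *
c=cam("wrist");crop(c,60,20,460,320,2,"pics/w5.png")
np.savez("w5.npz",**{k:v for k,v in c.items()})
o=np.array([.475,.2528]);y=np.array([-.044,1]);x=np.array([1,.044])
for a,b in((-.048,-.116),(.048,-.116),(-.048,.116),(-.042,0)):print(a,b,w2p(c,np.append(o+a*x+b*y,.036)))
E
```

```text
t: 20.88
ee_pos: [0.4736, 0.1557, 0.2297]
ee_rot: [[0.044, -0.001, 0.999], [-0.999, -0.001, 0.044], [0.001, -1.0, -0.001]]
force: [0.0, -0.3, -0.9]
finger_gap: 0.0407
t20.88 p [0.4736 0.1557 0.2297] xang -87.5 gap 0.0407 F [ 0.  -0.3 -0.9]
turn [0.001  0.0004 0.0006] rows 1 [0.001  0.0004 0.0006] | shift [-0.013   0.0297  0.0056] rows 1 [-0.013   0.0297  0.0056]
-0.048 -0.116 (np.float64(212.7661314361972), np.float64(182.99787052564085))
0.048 -0.116 (np.float64(304.46300750074175), np.float64(182.98859136466098))
-0.048 0.116 (np.float64(202.9298677590532), np.float64(-82.35151370477485))
-0.042 0 (np.float64(214.73841662798228), np.float64(64.7627439305476))
```

View pics/w5.png

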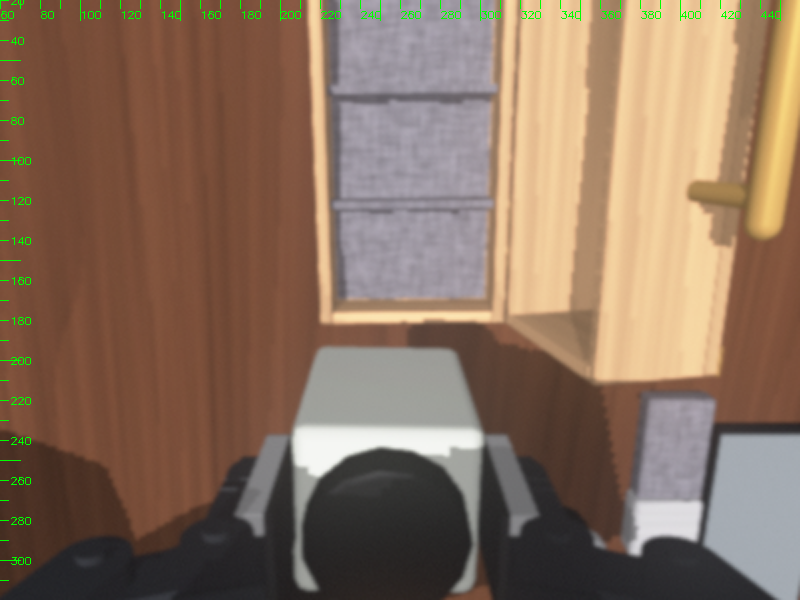

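The near rim of the case runs from u 220 to 313 at v≈181, about 8 px right of the prediction, so the case is nearer x≈.483. I'll shift, go lower and look again.

```bash
python3 -m crank '[[[-0.014,0,0.013,0,0,0,180],[0,0.05,0,0,0,0,180],[0,0.05,0,0,0,0,180],[0,0.028,0,0,0,0,180],[0,0,0,0,0,0,180],[0,0,0,0,0,0,180]]]'
python3 p.py 0.4787 0.1689 0.2 -87.5
python3 - <<'E'
from h import *
c=cam("wrist");crop(c,60,60,460,360,2,"pics/w6.png")
np.savez("w6.npz",**{k:v for k,v in c.items()})
E
```

```text
t: 21.68
ee_pos: [0.488, 0.1706, 0.103]
ee_rot: [[0.042, 0.002, 0.999], [-0.999, 0.001, 0.042], [-0.0, -1.0, 0.002]]
force: [-0.2, -0.2, -0.5]
finger_gap: 0.0406
t21.68 p [0.488  0.1706 0.103 ] xang -87.6 gap 0.0406 F [-0.2 -0.2 -0.5]
turn [-0.0015 -0.0014 -0.0005] rows 1 [-0.0015 -0.0014 -0.0005] | shift [ 0.0013 -0.097  -0.0093] rows 2 [ 0.0006 -0.0485 -0.0047]
```

View pics/w6.png

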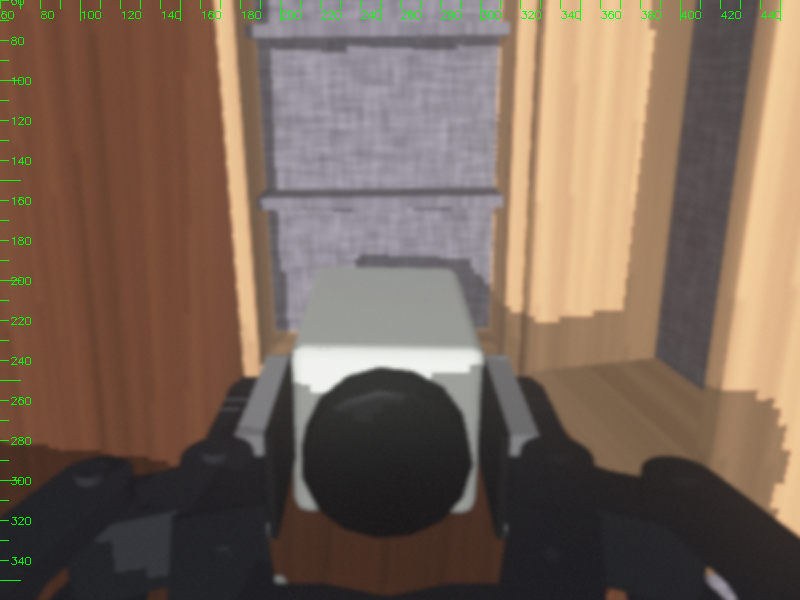

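```bash
python3 - <<'E'
from h import *
c=np.load("w6.npz");np.set_printoptions(precision=4,suppress=True)
T=c["T"]
for n,u,v,z in(("Lout",174.5,155,.036),("Lin",183,155,.036),("Rin",314,155,.036),("Rout",323,155,.036),("part1 far",250,154.5,.022),("part1 near",250,160,.022),("part2 far",250,78,.022),("floor near",240,224,.006),("jar bodytop L",206.5,235,.103-.0464+.06),("jar bodytop R",301,235,.103-.0464+.06),("cap",253,286,.103-.0464+.072),("bodybot far L",220,194,.0566),("R",287,194,.0566)):
    print(n,p2w(c,u,v,z))
E
```

```text
Lout [0.4365 0.2038 0.036 ]
Lin [0.4419 0.204  0.036 ]
Rin [0.5251 0.2075 0.036 ]
Rout [0.5308 0.2077 0.036 ]
part1 far [0.4844 0.2034 0.022 ]
part1 near [0.4846 0.1996 0.022 ]
part2 far [0.4825 0.2525 0.022 ]
floor near [0.4789 0.1455 0.006 ]
jar bodytop L [0.4674 0.1866 0.1166]
jar bodytop R [0.5071 0.1882 0.1166]
cap [0.4876 0.1706 0.1286]
bodybot far L [0.4675 0.1856 0.0566]
R [0.5073 0.1872 0.0566]
```

```bash
python3 -m crank '[[[-0.002,0,-0.002,0,0,0,180],[0,0.02,0,0,0,0,180],[0,0.015,0,0,0,0,180],[0,0.007,0,0,0,0,180],[0,0,0,0,0,0,180]]]'
python3 -m crank '[[[0,0.003,0,0,0,0,180],[0,0.002,0,0,0,0,180],[0,0,0,0,0,0,180]]]'
```

```text
t: 22.35
ee_pos: [0.4843, 0.1723, 0.0598]
ee_rot: [[0.043, -0.001, 0.999], [-0.999, -0.0, 0.043], [0.0, -1.0, -0.001]]
force: [0.3, -0.2, 0.1]
finger_gap: 0.0405
t: 22.72
ee_pos: [0.4846, 0.1724, 0.0552]
ee_rot: [[0.043, 0.0, 0.999], [-0.999, -0.0, 0.043], [0.0, -1.0, 0.0]]
force: [0.2, 1.0, -0.4]
finger_gap: 0.0408
```

```bash
python3 -m crank '[[[0,0.002,0,0,0,0,180],[0,0,0,0,0,0,180],[0,0,0,0,0,0,80],[0,0,0,0,0,0,80],[0,0,0,0,0,0,80],[0,-0.05,0,0,0,0,80],[0,-0.05,0,0,0,0,80],[0,-0.05,0,0,0,0,0],[0,-0.03,0,0,0,0,0]]]'
python3 p.py 0.435 0.03 0.23 -87.5
```

```text
t: 23.85
ee_pos: [0.4853, 0.1727, 0.2359]
ee_rot: [[0.043, 0.003, 0.999], [-0.999, 0.001, 0.043], [-0.001, -1.0, 0.003]]
force: [0.3, 0.5, -1.1]
finger_gap: 0.0856
t23.85 p [0.4853 0.1727 0.2359] xang -87.5 gap 0.0856 F [ 0.3  0.5 -1.1]
turn [-0.0032 -0.0006 -0.0009] rows 1 [-0.0032 -0.0006 -0.0009] | shift [ 0.1403  0.0059 -0.0565] rows 3 [ 0.0468  0.002  -0.0188]
```

```bash
python3 -m crank '[[[0.046,0,-0.02,0,0,0,0],[0.046,0,-0.02,0,0,0,0],[0,0,0,0,0,0,0],[0,0,0,0,0,0,0]]]'
python3 p.py 0.435 -0.004 0.06 -87.5
python3 - <<'E'
from h import *
c=cam("wrist");crop(c,60,60,460,360,2,"pics/w7.png")
np.savez("w7.npz",**{k:v for k,v in c.items()})
E
```

```text
t: 24.35
ee_pos: [0.449, 0.0789, 0.2334]
ee_rot: [[0.042, 0.001, 0.999], [-0.999, 0.0, 0.042], [-0.0, -1.0, 0.001]]
force: [-0.6, 1.2, 0.8]
finger_gap: 0.0852
t24.35 p [0.449  0.0789 0.2334] xang -87.6 gap 0.0852 F [-0.6  1.2  0.8]
turn [-0.001  -0.0014 -0.0004] rows 1 [-0.001  -0.0014 -0.0004] | shift [ 0.0822  0.1734 -0.0176] rows 4 [ 0.0206  0.0434 -0.0044]
```

View pics/w7.png

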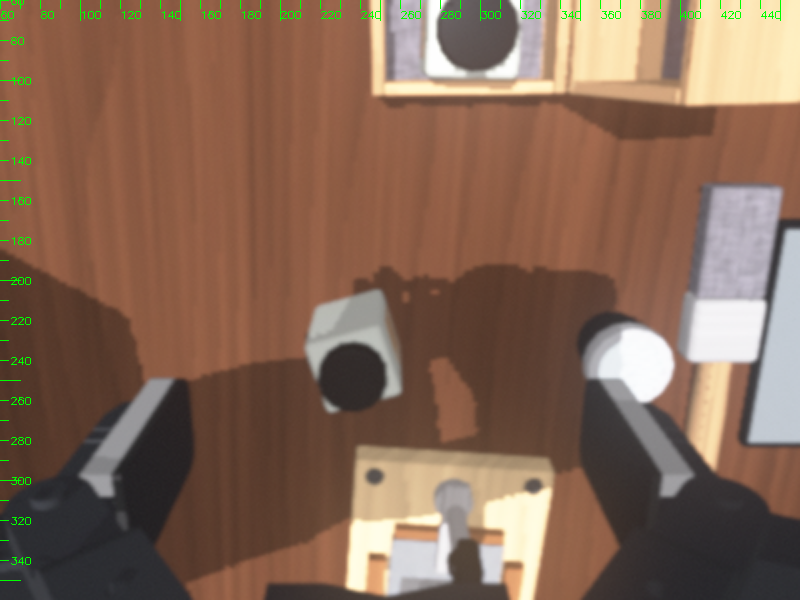

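The first jar stands upright in cell 1. jar4 has its cap at (236,248) and its body-top corners at (213,233), (254,222), (261,256) and (223,265).

```bash
python3 - <<'E'
from h import *
c=np.load("w7.npz");np.set_printoptions(precision=4,suppress=True)
k=np.array([p2w(c,u,v,.06) for u,v in((213,233.5),(254,222.5),(261,256.5),(223.5,265.5))])
print(k[:,:2].tolist(),k.mean(0),"cap",p2w(c,236,248,.072))
for i in range(4):
    e=k[(i+1)%4]-k[i];print(np.linalg.norm(e),np.degrees(np.arctan2(e[1],e[0])))
E
```

```text
[[0.41068830379521765, 0.009840140505953276], [0.45244644417151747, 0.023811267736009556], [0.4614957377402278, -0.014546793075982362], [0.42211257395805446, -0.026846948515281632]] [ 0.4367 -0.0019  0.06  ] cap [0.4352 0.0004 0.072 ]
0.044033336050828376 18.498826401131097
0.03941104595604095 -76.72570390376048
0.04125927063490595 -162.6553639462853
0.038424685419733734 107.29646133065437
```

```bash
python3 -m crank '[[[0,0,0,0,-0.123,0,0],[0,0,0,0,-0.123,0,0]]]' ; python3 p.py 0.436 -0.001 0.1 -73.5
```

```text
t: 24.65
ee_pos: [0.4491, 0.0798, 0.2331]
ee_rot: [[0.29, 0.0, 0.957], [-0.957, 0.0, 0.29], [-0.0, -1.0, 0.0]]
force: [-0.1, -0.0, 0.0]
finger_gap: 0.0855
t24.65 p [0.4491 0.0798 0.2331] xang -73.1 gap 0.0855 F [-0.1 -0.   0. ]
turn [-0.0002  0.0065 -0.0001] rows 1 [-0.0002  0.0065 -0.0001] | shift [ 0.0738  0.1331 -0.0355] rows 3 [ 0.0246  0.0444 -0.0118]
```

```bash
python3 -m crank '[[[0.037,0,-0.018,0,0,0,0],[0.037,0,-0.0175,0,0,0,0],[0,0.05,0,0,0,0,0],[0,0.04,0,0,0,0,0],[0,0,0,0,0,0,0],[0,0,0,0,0,0,0]]]'
python3 p.py 0.436 -0.001 0.047 -73.5
python3 - <<'E'
from h import *
c=cam("wrist");crop(c,60,60,460,360,2,"pics/w8.png")
g=c["image"].max(2);u0,v0=w2p(c,(.436,-.001,.072));print(u0,v0)
m=((g<60)).astype(np.uint8);n,l,st,ce=cv2.connectedComponentsWithStats(m)
for i in range(1,n):
    if st[i,4]>400: print(st[i],ce[i],p2w(c,*ce[i],.072)[:2])
E
```

```text
t: 25.4
ee_pos: [0.4368, -0.0017, 0.144]
ee_rot: [[0.286, 0.001, 0.958], [-0.958, 0.0, 0.286], [0.0, -1.0, 0.001]]
force: [-0.1, 0.1, 0.6]
finger_gap: 0.085
t25.40 p [ 0.4368 -0.0017  0.144 ] xang -73.4 gap 0.0850 F [-0.1  0.1  0.6]
turn [-0.0009  0.0021  0.0002] rows 1 [-0.0009  0.0021  0.0002] | shift [-0.0009  0.097  -0.0005] rows 2 [-0.0005  0.0485 -0.0003]
252.17762487389214 203.4470618078491
[    0   250   438   134 22260] [189.85786164 343.83679245] [ 0.42243074 -0.12656193]
[ 413  313   99   71 4485] [473.18952062 354.33690078] [ 0.64040287 -0.0725615 ]
```

View pics/w8.png

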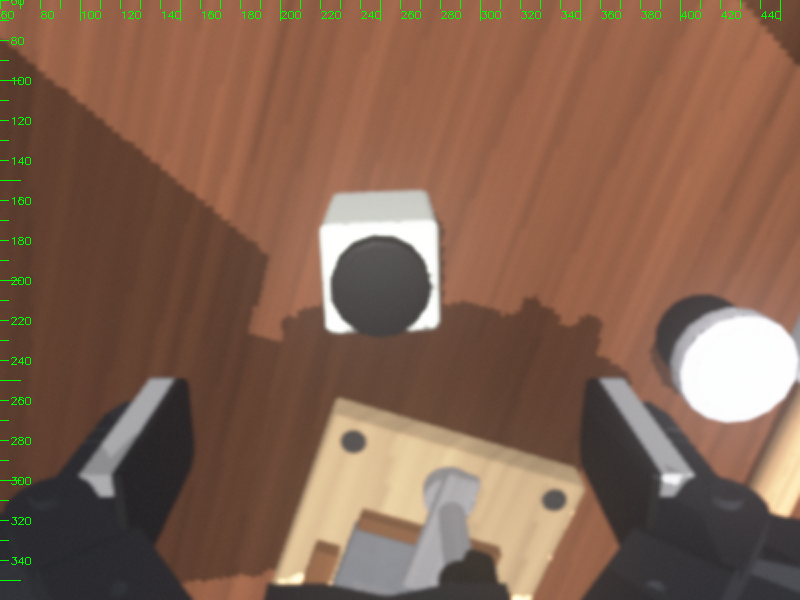

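The cap is at (250,202), as predicted at (252,203), and the body is square to the jaws. I descend and grip.

```bash
python3 -m crank '[[[0,0.04,-0.001,0,0,0,0],[0,0.04,0,0,0,0,0],[0,0.016,0,0,0,0,0],[0,0,0,0,0,0,0],[0,0,0,0,0,0,180],[0,0,0,0,0,0,180],[0,0,0,0,0,0,180],[0,0,0,0,0,0,180]]]' 50
python3 p.py 0.436 -0.001 0.047 -73.5
python3 -m crank '[[[0,-0.05,0,0,0,0,180],[0,-0.05,0,0,0,0,180],[0,-0.05,0,0,0,0,180],[0,-0.01,0,0.0,0.123,0,180],[0,0,0,0,0.123,0,180],[0,0,0,0,0,0,180]]]'
python3 p.py 0.4797 0.284 0.2 -87.5
```

```text
t: 26.45
ee_pos: [0.4354, -0.0025, 0.0483]
ee_rot: [[0.285, 0.002, 0.959], [-0.959, 0.0, 0.285], [0.001, -1.0, 0.002]]
force: [-2.0, 1.4, 10.9]
finger_gap: 0.0403
t26.45 p [ 0.4354 -0.0025  0.0483] xang -73.4 gap 0.0403 F [-2.   1.4 10.9]
turn [-0.0018  0.0011  0.0005] rows 1 [-0.0018  0.0011  0.0005] | shift [-0.0013  0.0013  0.001 ] rows 1 [-0.0013  0.0013  0.001 ]
t: 27.2
ee_pos: [0.4345, -0.0026, 0.2076]
ee_rot: [[0.044, 0.001, 0.999], [-0.999, -0.0, 0.044], [0.0, -1.0, 0.001]]
force: [0.0, 0.2, -1.2]
finger_gap: 0.0405
t27.20 p [ 0.4345 -0.0026  0.2076] xang -87.5 gap 0.0405 F [ 0.   0.2 -1.2]
turn [-0.0008  0.0005  0.0001] rows 1 [-0.0008  0.0005  0.0001] | shift [-0.2843  0.0076  0.0576] rows 5 [-0.0569  0.0015  0.0115]
```

```bash
python3 -m crank '[[[-0.047,0,0.0096,0,0,0,180],[-0.047,0,0.0096,0,0,0,180],[-0.047,0,0.0096,0,0,0,180],[-0.047,0,0.0096,0,0,0,180],[-0.047,0,0.0096,0,0,0,180],[-0.048,0,0.0096,0,0,0,180],[0,0.05,0,0,0,0,180],[0,0.05,0,0,0,0,180],[0,0,0,0,0,0,180],[0,0,0,0,0,0,180]]]'
python3 p.py 0.4797 0.2825 0.055 -87.5
python3 - <<'E'
from h import *
c=cam("wrist");crop(c,60,60,460,360,2,"pics/w9.png")
np.savez("w9.npz",**{k:v for k,v in c.items()})
E
```

```text
t: 28.45
ee_pos: [0.4808, 0.2829, 0.1083]
ee_rot: [[0.044, 0.001, 0.999], [-0.999, 0.0, 0.044], [-0.0, -1.0, 0.001]]
force: [1.1, -1.1, -0.6]
finger_gap: 0.0409
t28.45 p [0.4808 0.2829 0.1083] xang -87.5 gap 0.0409 F [ 1.1 -1.1 -0.6]
turn [-0.0009  0.0003 -0.0004] rows 1 [-0.0009  0.0003 -0.0004] | shift [ 0.0003  0.0533 -0.0011] rows 1 [ 0.0003  0.0533 -0.0011]
```

View pics/w9.png

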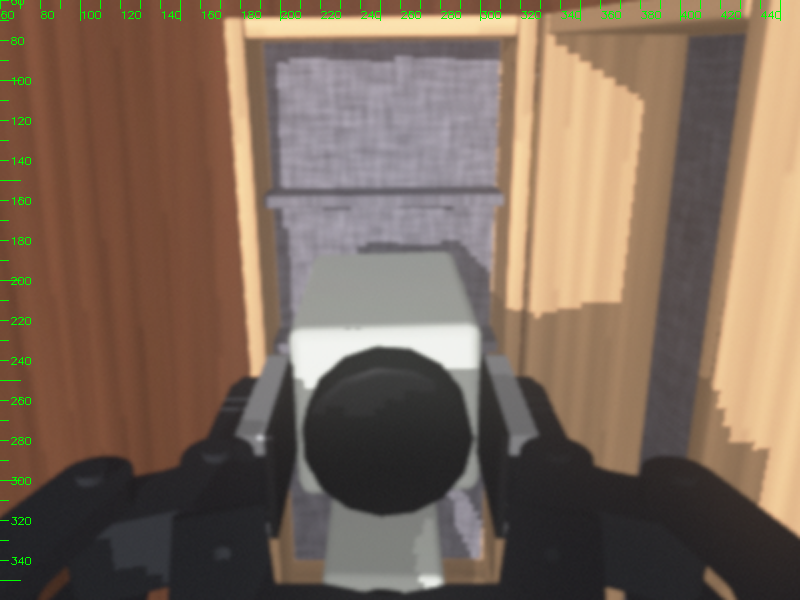

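```bash
python3 - <<'E'
from h import *
c=np.load("w9.npz");np.set_printoptions(precision=4,suppress=True)
z0=.1083-.0478
for n,u,v,z in(("cap",253.5,275,z0+.072),("bodytop far",250,223,z0+.06),("bodybot far",250,186.5,z0),("part3 far",250,157,.022),("part3 near",250,163,.022),("endwall inner top",250,79.5,.036),("endwall outer",250,69,.036)):print(n,p2w(c,u,v,z))
c=np.load("w7.npz")
print("jar1 cap",p2w(c,60+476/2,60+30/2,.078),"near wall outer",p2w(c,290,60+96/2,.036),"inner",p2w(c,290,60+82/2,.036))
E
```

```text
cap [0.4804 0.2871 0.1325]
bodytop far [0.4782 0.3045 0.1205]
bodybot far [0.4779 0.3029 0.0605]
part3 far [0.4773 0.3129 0.022 ]
part3 near [0.4774 0.3087 0.022 ]
endwall inner top [0.4753 0.3637 0.036 ]
endwall outer [0.475  0.3697 0.036 ]
jar1 cap [0.4834 0.167  0.078 ] near wall outer [0.4834 0.1376 0.036 ] inner [0.4829 0.1443 0.036 ]
```

Partition 3's near face is at y≈.309, the jar's far face at .3035 and cell 3's centre at .282, so the jar is centred. I lower it.

```bash
python3 -m crank '[[[0.001,0.02,0,0,0,0,180],[0,0.02,0,0,0,0,180],[0,0.008,0,0,0,0,180],[0,0.003,0,0,0,0,180],[0,0.0015,0,0,0,0,180],[0,0,0,0,0,0,180]]]'
python3 -m crank '[[[0,0.001,0,0,0,0,180],[0,0,0,0,0,0,80],[0,0,0,0,0,0,80],[0,0,0,0,0,0,80],[0,-0.05,0,0,0,0,80],[0,-0.05,0,0,0,0,80],[0,-0.05,0,0,0,0,0],[0,-0.05,0,0,0,0,0],[0,0,0,0,0,0,0],[0,0,0,0,0,0,0]]]'
python3 p.py 0.5 0.28 0.2 -87.5
python3 - <<'E'
from h import *
c=cam("wrist");crop(c,60,60,460,360,2,"pics/w10.png");np.savez("w10.npz",**{k:v for k,v in c.items()})
E
```

```text
t: 29.25
ee_pos: [0.4804, 0.2818, 0.0552]
ee_rot: [[0.043, 0.001, 0.999], [-0.999, 0.0, 0.043], [-0.0, -1.0, 0.001]]
force: [0.9, 0.1, -0.6]
finger_gap: 0.0406
t: 30.5
ee_pos: [0.4796, 0.2814, 0.2531]
ee_rot: [[0.043, -0.001, 0.999], [-0.999, -0.0, 0.043], [0.0, -1.0, -0.001]]
force: [0.9, -0.5, -1.2]
finger_gap: 0.0853
t30.50 p [0.4796 0.2814 0.2531] xang -87.5 gap 0.0853 F [ 0.9 -0.5 -1.2]
turn [ 0.0006 -0.0006  0.0004] rows 1 [ 0.0006 -0.0006  0.0004] | shift [0.0022 0.0531 0.0203] rows 1 [0.0022 0.0531 0.0203]
```

View pics/w10.png

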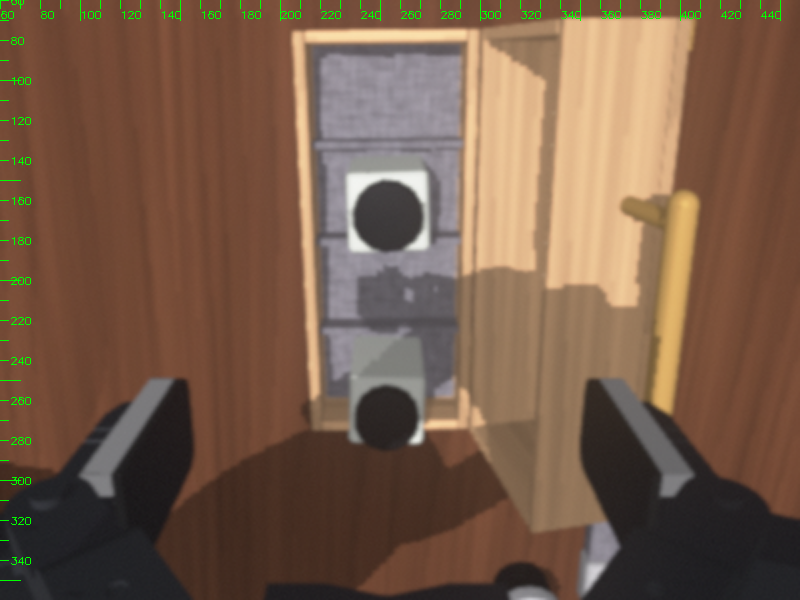

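Both jars stand in cells 1 and 3, with caps at (254,167) and (253,268). The bar handle runs from (402,157) to (391,265). I'll use it to work out the shell angle.

```bash
python3 - <<'E'
from h import *
c=np.load("w10.npz");np.set_printoptions(precision=4,suppress=True)
y=np.array([-.044,1]);x=np.array([1,.044])
for u,v in((402.5,160),(391,262)):
  for th in np.arange(1.6,2.05,.05):
    a=np.radians(165.4)-th;z=.036+.1353*np.sin(a);P=p2w(c,u,v,z)
    # hinge pos, bar predicted local x
    loc=(P[:2]-np.array([.4815,.254]));lx=loc@x;ly=loc@y
    print(round(th,2),"z%.4f"%z,"pred lx %.4f"%(.048+.1353*np.cos(a)),"meas lx %.4f ly %.4f"%(lx,ly),P)
E
```

```text
1.6 z0.1659 pred lx 0.0859 meas lx 0.1039 ly 0.0551 [0.5828 0.3136 0.1659]
1.65 z0.1638 pred lx 0.0924 meas lx 0.1049 ly 0.0547 [0.5838 0.3132 0.1638]
1.7 z0.1614 pred lx 0.0987 meas lx 0.1060 ly 0.0542 [0.5849 0.3127 0.1614]
1.75 z0.1588 pred lx 0.1049 meas lx 0.1072 ly 0.0536 [0.5861 0.3122 0.1588]
1.8 z0.1558 pred lx 0.1110 meas lx 0.1086 ly 0.0530 [0.5875 0.3117 0.1558]
1.85 z0.1525 pred lx 0.1169 meas lx 0.1101 ly 0.0523 [0.5891 0.311  0.1525]
1.9 z0.1489 pred lx 0.1226 meas lx 0.1117 ly 0.0515 [0.5908 0.3103 0.1489]
1.95 z0.1450 pred lx 0.1282 meas lx 0.1135 ly 0.0507 [0.5926 0.3096 0.145 ]
2.0 z0.1409 pred lx 0.1335 meas lx 0.1154 ly 0.0499 [0.5945 0.3088 0.1409]
1.6 z0.1659 pred lx 0.0859 meas lx 0.1056 ly -0.0250 [0.588  0.2337 0.1659]
1.65 z0.1638 pred lx 0.0924 meas lx 0.1065 ly -0.0262 [0.589  0.2326 0.1638]
1.7 z0.1614 pred lx 0.0987 meas lx 0.1076 ly -0.0275 [0.5901 0.2313 0.1614]
1.75 z0.1588 pred lx 0.1049 meas lx 0.1089 ly -0.0290 [0.5915 0.2298 0.1588]
1.8 z0.1558 pred lx 0.1110 meas lx 0.1103 ly -0.0307 [0.5929 0.2282 0.1558]
1.85 z0.1525 pred lx 0.1169 meas lx 0.1118 ly -0.0325 [0.5945 0.2264 0.1525]
1.9 z0.1489 pred lx 0.1226 meas lx 0.1135 ly -0.0346 [0.5963 0.2245 0.1489]
1.95 z0.1450 pred lx 0.1282 meas lx 0.1153 ly -0.0367 [0.5982 0.2224 0.145 ]
2.0 z0.1409 pred lx 0.1335 meas lx 0.1172 ly -0.0390 [0.6002 0.2202 0.1409]
```

```bash
python3 p.py 0.5905 0.2588 0.148 -87.5; python3 - <<'E'
import numpy as np
th=np.r_[np.linspace(1.785,0,19)];a=np.radians(165.4)-th
X=.048+.1353*np.cos(a);Z=.036+.1353*np.sin(a)
for i in range(18):print(round(th[i+1],2),"dy %.4f dz %.4f"%(-(Z[i+1]-Z[i]),X[i+1]-X[i]),"X %.3f Z %.3f"%(X[i+1],Z[i+1]))
E
```

```text
t30.55 p [0.4793 0.2812 0.2523] xang -87.5 gap 0.0855 F [-0.2  0.1  0.5]
turn [ 0.0021 -0.0007  0.001 ] rows 1 [ 0.0021 -0.0007  0.001 ] | shift [0.0272 0.1043 0.1102] rows 3 [0.0091 0.0348 0.0367]
1.69 dy -0.0055 dz -0.0122 X 0.097 Z 0.162
1.59 dy -0.0042 dz -0.0127 X 0.084 Z 0.166
1.49 dy -0.0029 dz -0.0131 X 0.071 Z 0.169
1.39 dy -0.0016 dz -0.0133 X 0.058 Z 0.171
1.29 dy -0.0003 dz -0.0134 X 0.044 Z 0.171
1.19 dy 0.0010 dz -0.0134 X 0.031 Z 0.170
1.09 dy 0.0023 dz -0.0132 X 0.018 Z 0.168
0.99 dy 0.0036 dz -0.0129 X 0.005 Z 0.164
0.89 dy 0.0049 dz -0.0125 X -0.008 Z 0.159
0.79 dy 0.0061 dz -0.0119 X -0.020 Z 0.153
0.69 dy 0.0073 dz -0.0113 X -0.031 Z 0.146
0.6 dy 0.0083 dz -0.0105 X -0.041 Z 0.138
0.5 dy 0.0093 dz -0.0096 X -0.051 Z 0.128
0.4 dy 0.0102 dz -0.0087 X -0.060 Z 0.118
0.3 dy 0.0111 dz -0.0076 X -0.067 Z 0.107
0.2 dy 0.0118 dz -0.0065 X -0.074 Z 0.095
0.1 dy 0.0123 dz -0.0053 X -0.079 Z 0.083
0.0 dy 0.0128 dz -0.0040 X -0.083 Z 0.070
```

```bash
python3 -m crank '[[[0.009,0,0.0367,0,0,0,120],[0.009,0,0.0367,0,0,0,120],[0.009,0,0.0367,0,0,0,120],[0,0.05,0,0,0,0,120],[0,0.035,0,0,0,0,120],[0,0.019,0,0,0,0,120],[0,0,0,0,0,0,120],[0,0,0,0,0,0,225],[0,0,0,0,0,0,225],[0,0,0,0,0,0,225],[0,0,0,0,0,0,225]]]' 25
python3 p.py 0.5905 0.2588 0.148 -87.5
```

```text
t: 31.92
ee_pos: [0.5921, 0.2598, 0.1509]
ee_rot: [[0.043, 0.002, 0.999], [-0.999, 0.001, 0.043], [-0.001, -1.0, 0.002]]
force: [1.2, 0.3, 3.8]
finger_gap: 0.0102
t31.93 p [0.5921 0.2598 0.1509] xang -87.5 gap 0.0102 F [1.2 0.3 3.8]
turn [-0.0025 -0.0005 -0.0009] rows 1 [-0.0025 -0.0005 -0.0009] | shift [ 0.0009  0.0029 -0.0016] rows 1 [ 0.0009  0.0029 -0.0016]
```

```bash
python3 -m crank '[[[0,-0.0055,-0.0122,0,0,0,225],[0,-0.0042,-0.0127,0,0,0,225],[0,-0.0029,-0.0131,0,0,0,225],[0,-0.0016,-0.0133,0,0,0,225],[0,-0.0003,-0.0134,0,0,0,225],[0,0.001,-0.0134,0,0,0,225],[0,0.0023,-0.0132,0,0,0,225],[0,0.0036,-0.0129,0,0,0,225],[0,0,0,0,0,0,225]]]'
python3 p.py 0.4866 0.2588 0.156 -87.5
```

```text
t: 33.05
ee_pos: [0.485, 0.2545, 0.1569]
ee_rot: [[0.043, -0.003, 0.999], [-0.999, -0.001, 0.043], [0.001, -1.0, -0.003]]
force: [-3.3, -1.1, 6.6]
finger_gap: 0.0104
t33.05 p [0.485  0.2545 0.1569] xang -87.5 gap 0.0104 F [-3.3 -1.1  6.6]
turn [ 0.0032 -0.0005  0.0008] rows 1 [ 0.0032 -0.0005  0.0008] | shift [-0.0042  0.0009  0.0017] rows 1 [-0.0042  0.0009  0.0017]
```

Tracking well; I continue down to about 0.1 rad.

```bash
python3 -m crank '[[[0,0.0049,-0.0125,0,0,0,225],[0,0.0061,-0.0119,0,0,0,225],[0,0.0073,-0.0113,0,0,0,225],[0,0.0083,-0.0105,0,0,0,225],[0,0.0093,-0.0096,0,0,0,225],[0,0.0102,-0.0087,0,0,0,225],[0,0.0111,-0.0076,0,0,0,225],[0,0.0118,-0.0065,0,0,0,225],[0,0,0,0,0,0,225]]]'
python3 p.py 0.3985 0.2588 0.062 -87.5
```

```text
t: 34.17
ee_pos: [0.4077, 0.2515, 0.087]
ee_rot: [[0.043, -0.002, 0.999], [-0.999, -0.001, 0.043], [0.001, -1.0, -0.002]]
force: [1.3, 0.8, -4.0]
finger_gap: 0.0105
t34.17 p [0.4077 0.2515 0.087 ] xang -87.5 gap 0.0105 F [ 1.3  0.8 -4. ]
turn [ 0.0018 -0.0005  0.0005] rows 1 [ 0.0018 -0.0005  0.0005] | shift [-0.0077  0.025  -0.0088] rows 1 [-0.0077  0.025  -0.0088]
```

```bash
python3 -m crank '[[[0,0.0123,-0.0053,0,0,0,225],[0,0.0105,-0.0037,0,0,0,225],[0,0,0,0,0,0,225]]]' 40
python3 -m crank '[[[0,0.003,-0.001,0,0,0,225],[0,0.003,0,0,0,0,225],[0,0,0,0,0,0,225]]]'
python3 -m crank '[[[0,0.003,0,0,0,0,225],[0,0,0,0,0,0,225]]]'
```

```text
t: 34.55
ee_pos: [0.3993, 0.2511, 0.0645]
ee_rot: [[0.043, -0.001, 0.999], [-0.999, -0.0, 0.043], [0.0, -1.0, -0.001]]
force: [1.2, 0.2, -3.2]
finger_gap: 0.0102
t: 34.92
ee_pos: [0.3985, 0.2512, 0.0599]
ee_rot: [[0.043, -0.0, 0.999], [-0.999, 0.0, 0.043], [-0.0, -1.0, -0.0]]
force: [-2.8, -1.0, 6.9]
finger_gap: 0.0106
t: 35.17
ee_pos: [0.3985, 0.2514, 0.0574]
ee_rot: [[0.043, 0.0, 0.999], [-0.999, 0.001, 0.043], [-0.001, -1.0, 0.0]]
force: [-4.5, -0.6, 13.7]
finger_gap: 0.0106
```

```bash
python3 -m crank '[[[0,0.004,0,0,0,0,225],[0,0,0,0,0,0,225]]]'
python3 -m crank '[[[0,-0.008,0,0,0,0,225],[0,0,0,0,0,0,225],[0,0,0,0,0,0,120],[0,0,0,0,0,0,120],[0,-0.05,0,0,0,0,120],[0,-0.05,0,0,0,0,255],[0,0,0.045,0,0,0,255],[0,0,0,0,0,0,255]]]'
python3 p.py 0.44 0.254 0.09 -87.5
```

```text
t: 35.42
ee_pos: [0.3985, 0.2515, 0.0535]
ee_rot: [[0.043, 0.0, 0.999], [-0.999, 0.001, 0.043], [-0.001, -1.0, 0.0]]
force: [-5.5, -0.3, 16.0]
finger_gap: 0.0103
t: 36.42
ee_pos: [0.4464, 0.2538, 0.1617]
ee_rot: [[0.042, 0.004, 0.999], [-0.999, 0.002, 0.042], [-0.002, -1.0, 0.004]]
force: [-0.8, -0.3, 0.2]
finger_gap: -0.0005
t36.42 p [0.4464 0.2538 0.1617] xang -87.6 gap -0.0005 F [-0.8 -0.3  0.2]
turn [-0.0038 -0.0017 -0.0018] rows 1 [-0.0038 -0.0017 -0.0018] | shift [-0.0005  0.0717 -0.0063] rows 2 [-0.0003  0.0358 -0.0032]
```

```bash
python3 -m crank '[[[0,0.04,0,0,0,0,255],[0,0.02,0,0,0,0,255],[0,0.006,0,0,0,0,255],[0,0,0,0,0,0,255]]]'
python3 -m crank '[[[0,0.004,0,0,0,0,255],[0,0.003,0,0,0,0,255],[0,0,0,0,0,0,255]]]'
python3 -m crank '[[[0,0.003,0,0,0,0,255],[0,0,0,0,0,0,255]]]'
```

```text
t: 36.92
ee_pos: [0.443, 0.2529, 0.0941]
ee_rot: [[0.043, -0.001, 0.999], [-0.999, -0.001, 0.043], [0.001, -1.0, -0.001]]
force: [0.2, 0.9, 0.8]
finger_gap: 0.0003
t: 37.3
ee_pos: [0.4439, 0.2534, 0.0899]
ee_rot: [[0.043, 0.001, 0.999], [-0.999, 0.001, 0.043], [-0.001, -1.0, 0.001]]
force: [-7.1, -2.6, 25.2]
finger_gap: 0.0002
t: 37.55
ee_pos: [0.444, 0.2534, 0.0896]
ee_rot: [[0.043, 0.002, 0.999], [-0.999, 0.001, 0.043], [-0.001, -1.0, 0.002]]
force: [-17.0, -8.4, 59.9]
finger_gap: 0.0004
```

The shell top now stands hard at z≈.090, its shut height (54+36 mm), so the case is closed. I back off and go to clamp_a.

```bash
python3 -m crank '[[[0,-0.05,0,0,0,0,255],[0,-0.05,0,0,0,0,110],[0,0,0,0,0.07,0,110]]]' 30; python3 p.py 0.4965 -0.1065 0.19 -91.5
```

```text
t: 37.92
ee_pos: [0.4463, 0.2545, 0.189]
ee_rot: [[-0.029, 0.008, 1.0], [-1.0, 0.004, -0.029], [-0.005, -1.0, 0.008]]
force: [0.6, 0.3, 0.0]
finger_gap: 0.036
t37.92 p [0.4463 0.2545 0.189 ] xang -91.6 gap 0.0360 F [0.6 0.3 0. ]
turn [-0.0081 -0.0024 -0.0046] rows 1 [-0.0081 -0.0024 -0.0046] | shift [ 0.3595 -0.001   0.0597] rows 7 [ 0.0514 -0.0001  0.0085]
```

```bash
python3 -m crank '[[[0.051,0,0.0085,0,0,0,110],[0.051,0,0.0085,0,0,0,110],[0.051,0,0.0085,0,0,0,110],[0.051,0,0.0085,0,0,0,110],[0.051,0,0.0085,0,0,0,110],[0.051,0,0.0085,0,0,0,110],[0.052,0,0.0085,0,0,0,110],[0,0,0,0,0,0,110],[0,0,0,0,0,0,110]]]'
python3 p.py 0.4965 -0.1065 0.083 -91.5
```

```text
t: 39.05
ee_pos: [0.4932, -0.1063, 0.1845]
ee_rot: [[-0.028, 0.0, 1.0], [-1.0, 0.0, -0.028], [-0.0, -1.0, 0.0]]
force: [0.2, -0.5, -0.4]
finger_gap: 0.0486
t39.05 p [ 0.4932 -0.1063  0.1845] xang -91.6 gap 0.0486 F [ 0.2 -0.5 -0.4]
turn [-0.0001 -0.0018 -0.0003] rows 1 [-0.0001 -0.0018 -0.0003] | shift [1.000e-04 1.015e-01 3.300e-03] rows 2 [0.     0.0508 0.0017]
```

```bash
python3 -m crank '[[[0,0.04,0.0033,0,0,0,110],[0,0.04,0,0,0,0,110],[0,0.021,0,0,0,0,110],[0,0,0,0,0,0,110],[0,0,0,0,0,0,220],[0,0,0,0,0,0,220],[0,0,0,0,0,0,220],[0,0,0,0,0,0,220]]]' 30
python3 -m crank '[[[0,0,0,0,-0.16,0,220],[0,0,0,0,-0.16,0,220],[0,0,0,0,-0.16,0,220],[0,0,0,0,-0.16,0,220],[0,0,0,0,-0.16,0,220],[0,0,0,0,-0.16,0,220],[0,0,0,0,-0.16,0,220],[0,0,0,0,-0.16,0,220],[0,0,0,0,-0.16,0,220],[0,0,0,0,0,0,220]]]'
python3 -m crank '[[[0,0,0,0,0,0,110],[0,0,0,0,0,0,110],[0,0,0,0,0,0,110],[0,-0.04,0,0,0,0,110],[0,-0.04,0,0,0,0,110],[0,-0.03,0,0,0,0,110],[0,0,0,0,0.16,0,110],[0,0,0,0,0.16,0,110],[0,0,0,0,0.16,0,110],[0,0,0,0,0.16,0,110],[0,0,0,0,0.16,0,110],[0,0,0,0,0.16,0,110]]]'
python3 -m crank '[[[0,0,0,0,0.16,0,110],[0,0,0,0,0.16,0,110],[0,0,0,0,0.16,0,110],[0,0,0,0,0,0,110]]]'
python3 p.py 0.4905 -0.391 0.083 -91.5
```

```text
t: 40.05
ee_pos: [0.4986, -0.1065, 0.0848]
ee_rot: [[-0.027, 0.004, 1.0], [-1.0, -0.0, -0.027], [0.0, -1.0, 0.004]]
force: [4.6, 4.3, 4.5]
finger_gap: 0.012
t: 41.3
ee_pos: [0.4973, -0.1076, 0.0847]
ee_rot: [[0.988, 0.002, 0.155], [-0.155, -0.002, 0.988], [0.002, -1.0, -0.001]]
force: [-1.2, -4.2, 8.3]
finger_gap: 0.0121
t: 42.8
ee_pos: [0.4964, -0.1064, 0.1932]
ee_rot: [[0.433, -0.001, 0.901], [-0.901, 0.0, 0.433], [-0.0, -1.0, -0.001]]
force: [0.5, 0.5, -0.4]
finger_gap: 0.0486
t: 43.3
ee_pos: [0.4965, -0.1064, 0.1932]
ee_rot: [[-0.025, -0.001, 1.0], [-1.0, 0.0, -0.025], [-0.0, -1.0, -0.001]]
force: [-0.5, -0.5, -0.2]
finger_gap: 0.0488
t43.30 p [ 0.4965 -0.1064  0.1932] xang -91.5 gap 0.0488 F [-0.5 -0.5 -0.2]
turn [ 0.0006  0.0007 -0.0001] rows 1 [ 0.0006  0.0007 -0.0001] | shift [0.2847 0.1102 0.0015] rows 6 [0.0474 0.0184 0.0002]
```

```bash
python3 -m crank '[[[0.0475,0,0,0,0,0,110],[0.0475,0,0,0,0,0,110],[0.0475,0,0,0,0,0,110],[0.0475,0,0,0,0,0,110],[0.0475,0,0,0,0,0,110],[0.0475,0,0.0015,0,0,0,110],[0,0,0,0,0,0,110],[0,0.05,0,0,0,0,110],[0,0.04,0,0,0,0,110],[0,0.02,0,0,0,0,110],[0,0,0,0,0,0,110]]]'
python3 -m crank '[[[0,0,0,0,0,0,220],[0,0,0,0,0,0,220],[0,0,0,0,0,0,220],[0,0,0,0,0,0,220]]]'
python3 -m crank '[[[0,0,0,0,0.158,0,220],[0,0,0,0,0.158,0,220],[0,0,0,0,0.158,0,220],[0,0,0,0,0.158,0,220],[0,0,0,0,0.158,0,220],[0,0,0,0,0.158,0,220],[0,0,0,0,0.158,0,220],[0,0,0,0,0.158,0,220],[0,0,0,0,0.158,0,220],[0,0,0,0,0,0,220]]]'
python3 -m crank '[[[0,0,0,0,0,0,110],[0,0,0,0,0,0,110],[0,0,0,0,0,0,110],[0,-0.05,0,0,0,0,110],[0,-0.05,0,0,0,0,110],[0,-0.05,0,0,0,0,110],[0,-0.05,0,0,0,0,110],[0,-0.05,0,0,0,0,110]]]'
python3 p.py 0.4 0.0 0.35 -120
```

```text
t: 44.68
ee_pos: [0.49, -0.3903, 0.0823]
ee_rot: [[-0.025, -0.002, 1.0], [-1.0, 0.002, -0.025], [-0.002, -1.0, -0.002]]
force: [0.2, -1.0, 0.3]
finger_gap: 0.0485
t: 45.18
ee_pos: [0.4896, -0.3919, 0.085]
ee_rot: [[-0.026, -0.001, 1.0], [-1.0, -0.001, -0.026], [0.001, -1.0, -0.001]]
force: [-6.6, -0.2, 6.2]
finger_gap: 0.0117
t: 46.42
ee_pos: [0.4895, -0.3917, 0.085]
ee_rot: [[-0.993, -0.001, 0.12], [-0.12, -0.0, -0.993], [0.001, -1.0, 0.0]]
force: [-7.8, -0.2, 6.7]
finger_gap: 0.0118
t: 47.42
ee_pos: [0.4905, -0.3912, 0.3352]
ee_rot: [[-0.993, 0.0, 0.122], [-0.122, -0.0, -0.993], [-0.0, -1.0, 0.0]]
force: [0.0, 0.5, -0.4]
finger_gap: 0.0485
t47.42 p [ 0.4905 -0.3912  0.3352] xang -173.0 gap 0.0485 F [ 0.   0.5 -0.4]
turn [-2.000e-04 -9.252e-01 -1.000e-04] rows 6 [-0.     -0.1542 -0.    ] | shift [-0.2936 -0.0148 -0.274 ] rows 7 [-0.0419 -0.0021 -0.0391]
```

```bash
python3 -m crank '[[[0.05,0,0,0,0,0,110],[0.05,0,0,0,0,0,110],[0.02,0,0.05,0,0,0,110],[0,0,0.05,0,0,0,110],[0,0,0,0,0,0,110]]]'
python3 - <<'E'
from h import *
c=cam("side");s=cam("top")
crop(c,210,60,400,360,2,"pics/e1.png");crop(s,140,90,400,210,3,"pics/e2.png")
a=cv2.imread("pics/e1.png")[:,:380];b=cv2.imread("pics/e2.png");b=cv2.resize(b,None,fx=.52,fy=.52,interpolation=cv2.INTER_AREA)
im=np.zeros((600,795,3),np.uint8);im[:,:380]=a;im[:b.shape[0],385:385+b.shape[1]]=b[:,:410]
b2=cv2.resize(s["image"][145:205,285:400,::-1],None,fx=3.5,fy=3.5,interpolation=cv2.INTER_CUBIC);im[220:220+b2.shape[0],385:385+b2.shape[1]]=b2[:,:410]
cv2.imwrite("pics/end.png",im)
E
```

```text
t: 48.05
ee_pos: [0.3832, -0.5081, 0.333]
ee_rot: [[-0.993, 0.0, 0.119], [-0.119, -0.001, -0.993], [-0.0, -1.0, 0.001]]
force: [0.4, 0.6, -0.9]
finger_gap: 0.0487
```

View pics/end.png

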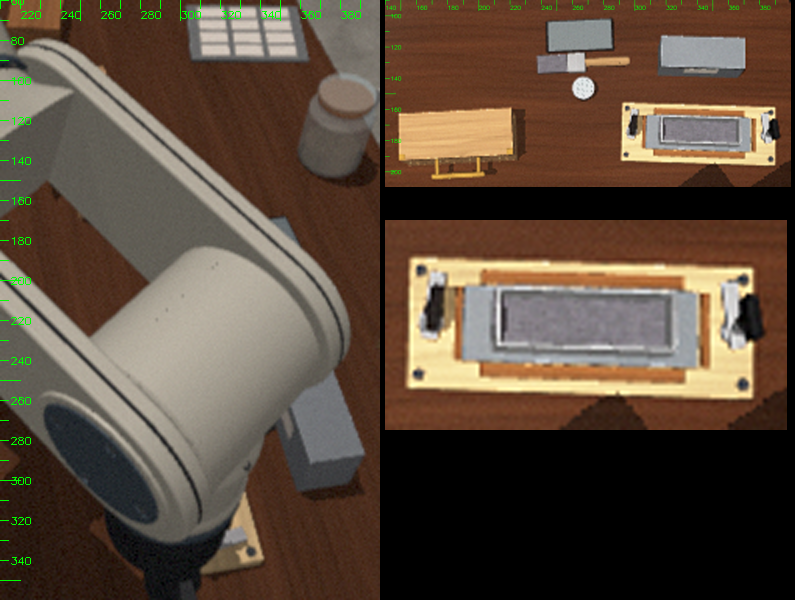

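The top view shows the tin empty on its board with both clamps swung back, the lid standing clear at the far side, the case shut, and the phone, loupe and brush where they were. I hand in.

```bash
python3 -c "
from rig import manip
print(manip.sign_off(), manip.get_state()['t'])"
```

```text
the job is handed in; nothing more can be done
the job is handed in; nothing more can be done
```

The job is done and handed in at about 48 s; no verdict was reported.

**What I did**
- I swung both clamps square over the foot, to about 1.57 rad.
- I drew the lid off against about 12 N and stood it on the table at x≈0.655 m, beyond the board. In the side picture the tin had stayed down.
- Only one jar was in the tin. I put it in compartment 1 and the table jar in compartment 3, and both stood upright in the wrist picture before I shut the case.
- I closed the case by its bar handle, then pressed it home from the top.
- I swung both clamps back to about 0.1 rad.

**Last checks**
- The final top view shows an empty tin on its board, both clamps along +x, the lid clear, the case shut, and the phone, loupe and brush in place.
- The case being fully shut rests on touch. The fingers met a hard stop at z≈0.090 m, the shut height, and the force rose from 25 to 60 N over 0.3 mm. The final side view was blocked by the arm and could not confirm it.
- That 60 N press was with the fingertips; the 40 N limit is stated for the arm and the gripper's body.

**What disagreed**
- The top camera read positions 3 to 9 mm short in x, so I corrected from wrist views.
- While shutting the case the grip slipped on the bar at about 16 N, which is why I finished by pressing on the top.

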